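# Load a serology plate onto the rotator with the plate lifter

### The arm

A 6-joint arm with a two-finger parallel gripper is mounted at the origin on the work surface. World frame = base frame: x ahead of the robot, y to its left, z up, the work surface at z = 0. Lengths are in mm, angles in rad, forces in N, time in s.
With the tool pointing down it reaches from about 300 to 775 mm from the base axis. Payload 14.6 kg.
Tool frame: the origin (TCP) lies between the finger pads; the fingertips stand 8 mm ahead of it and the grasp point (between the pads) lies 11 mm behind it; x points along the fingers, y is the direction in which the jaws open and shut, and the axes are right-handed (so a half turn about x gives the same grasp; the last joint's range is limited). The gripper opens to 94 mm and grips with 3 to 60 N. Pads are 16 mm wide; open, the fingers measure 119 mm over their backs; the gripper's body (75 mm by 177 mm) begins 78 mm behind the grasp point.
Start: joints at [1.135, 0.3, 1.521, -0, 1.321, -0.067], TCP at [198.27, 513.009, 213.446] pointing down, gripper open.
Joint ranges: [-3.03, 3.03], [-0.79, 2.21], [0.23, 2.52], [-1.04, 4.18], [0, 3.07], [-2.55, 2.55]. Speed limits (rad/s): [2.22, 2.22, 2.57, 3.14, 3.14, 3.14].

### API

Orientations are given as [roll, pitch, yaw] about the fixed x, y, z axes, in that order (R = Rz(yaw) Ry(pitch) Rx(roll)).
In Python, from cell import telemetry, camera, calibration, order gives the robot as it stands.
- The arm moves only by the shell command python3 -m handwheel 'ROWS' [FORCE]. ROWS is JSON, a list of rows, each a list of 7 numbers: the turn, a rotation vector about the tool's x, y, z as a fraction of full scale, then the shift along the tool's x, y, z as a fraction of full scale, then the opening, from 0 (shut) to 1 (fully open). A call has 1 to 12 rows; each row is the pose to reach, as a shift and turn from the pose measured when the call began, along the tool's axes at that moment, turning the shorter way round; what a row does not reach only later rows make up. Full scale, the value 1, is 300 mm for a shift and pi rad for a turn. A row lasts 1/8 s, in which the tool goes at most 62.5 mm and 10.7 degrees, less where a joint would pass 70% of its speed; a pose out of reach is approached as far as the arm can. A call with a number of a shift or a turn outside -1 to 1 is refused whole. A call with a gripper value outside its range is refused whole. The fingers move at their own pace and stop on an object; FORCE is the grip in N (left out, the last holds). Time passes only in rows, so rows that repeat a pose let the fingers close. It gives the time, the measured TCP pose, the force and the opening at its end, in the units of the state.
- telemetry.read_state(): the state, without advancing time (a new reading comes with each control period).
- camera(name): name is "side" or "top" or "wrist"; returns the picture (384x512x3 uint8, red, green, blue); there is no depth.
- calibration(name): a dict with "fov_y" (degrees; the focal length in pixels is half the picture's height over the tangent of half this angle, whatever the lens; pixels are square), "cx", "cy" (the principal point, pixels), "k1" (the pictures are not rectified: a ray, as slopes to the right and down, at radius r is drawn at 1 + k1 r^2 times it, then the intrinsics apply), "position" and "attitude" of the camera in the world. Camera axes: x right, y down, z forward; pixel columns grow to the right and rows downward; lengths in mm; the calibration is good to about 2 mm. A picture is of the moment at which its call begins: read the wrist's pose just before it. calibration takes no time and is no camera call; for the wrist camera it gives the pose at the moment of the call.
- order.sign_off(): hands the job in, once; it reports no verdict.
The state is a dict: "clock": time; "joints": joint angles; "qd": joint speeds; "effort": joint torques, N m; "eef_pos": TCP position; "eef_rot": TCP orientation; "wrist_force": force on the tool from outside, world axes, zero at the start; "moment": the same for the moment, N m; "finger_gap": finger opening in mm.
Only numpy, scipy, OpenCV 4.12 (cv2) and the standard library are available. Lean on these libraries where they do the work, as an engineer would, in place of code of your own. Each camera call takes 0.05 s, during which the arm holds its last target.

### The job

Take up the flat steel lifter by its grip, carry the white ringed serology plate on its blade from the rails of the black tray to the holder on the rotator, keeping it level as if its rings were full and touching it with nothing but the lifter. Set it down on the holder's two rails and slide it back under both spring clips until you feel it meet the back stop, wherever that is set; seat it there with a light, steady push of half a second or more, without forcing it (it chips), then draw the lifter out, leaving the plate home against the stop, and lay the lifter flat on the bench. Leave the dropper bottle, tube rack and pipette alone.

Things in the scene. Friction and masses are not known exactly. Their poses are not given: they have to be found in the camera images.
- lifter: Steel plate lifter, about 160 g, flat on the bench. Origin: blade underside at the heel's front face, mid-width; x to the blade tip, z up. One flat strip 3 mm thick, 32 wide, x -100 to +66 mm (round tip). Heel: upturned edge, x -3 to 0, 32 wide, top z 13, pushes the plate's near edge. It settles a degree or so in the hand: read its pose again once held.
- grip (a point): Where to grip the lifter, at x -36, z 38 mm of it. Black straight bar along the lifter's x, 14 mm wide (y), 20 high: x -77 to -3, z 28 to 48, on two posts at x -9 and -71. Grip across y, firmly (about 50 N), so that it does not turn in the fingers.
- plate: White ceramic serology plate with 12 printed rings, 76 (x) by 51 (y) by 5 mm, about 47 g (varies). Origin: centre of its underside, z up. Starts on the tray's two rails, its x within 4 degrees of the tray's. It chips if pressed on the back stop with more than 12 N and must stay within 8 degrees of level.
- tray: Black tray, fixed, 150 (x) by 130 (y) mm; walls 12 mm high all round, floor 5 mm up. Origin: centre of underside, z up. Two rails along x, 6 wide at y -21 and +21, x -48 to 48, tops z 26 mm, carry the plate; the 36 mm between them is free: the blade, pointing to +x, goes in over the front (-x) wall and under the plate. Studs at the rails' far ends, x 48 to 53, top z 31.
- rotator: Cream bench rotator, fixed, standing still: housing 190 mm square, platform 200 mm square, top z 112 mm. Origin: centre of underside; z up; x from the front panel (-x side) to the back. On it a steel plate holder, floor z 116, x -55 to 85. Two rails along x, 6 wide at y -22 and +22, x -50 to 50, tops z 125; the 38 mm between them is free down to the floor for the blade.
- guides (a point): Mid-width between the holder's side guides at their mouth, rail-top height: x -5, y 0, z 125 mm of the rotator. Guides' tops are at z 131; inner faces are 71 mm apart at the mouth, narrowing to 55 mm at x 19 and straight from there to the stop.
- clips (a point): Midway between the round toes of the two leaf spring clips, at x 23, z 129 mm of the rotator (toes at y -21 and +21). They hang 1 mm lower than the top of a plate on the rails and ride up over its edge as it slides in (first touch: leading edge at x 19). Each presses with about 0.8 N: lifting both takes a push of up to 5 N, then the drag is 1 to 4 N. A plate with its leading edge short of x 17 is clear of them.
- seat (a point): On the rotator: about where the centre of the plate's underside lies when home (on the rails, against the stop). At x 3, y 0, z 125 mm of the rotator; axes as the rotator's; the plate's x lies along it, either way round. With the stop's unknown setting the true home is anywhere from 8 mm in front of it (-x) to 8 mm behind.
- stop: Brackets of the adjustable back stop, fixed; origin on the holder's floor at x 62 mm of the rotator. They carry a cross bar, 50 mm wide, top z 17, clamped with its face anywhere from x -29 to -13 (rotator x 33 to 49): its setting is not measured, feel for it. Rubber face, gives 1 mm per 5 N. The plate's leading edge bears on it. Seating push: 3 to 6 N more than the clips' drag.
- dropper: Bystander: small amber dropper bottle, 28 mm across, 65 mm high, standing; origin at the centre of its foot.
- tube_rack: Bystander: blue tube rack with four capped tubes, 50 by 112 mm, 104 mm high; origin at the centre of its underside.
- pipette: Bystander: white and red micropipette lying on the bench, 230 mm long along its x, 26 mm high; origin on the bench under the middle of its body.
Things that resemble listed ones, but are neither listed nor needed, are in the scene too. What is shaped like the lifter but green or orange is not meant.

How it is judged (in metres and radians):
On the way, in this order (a step that is already met when the one before it is completed fails the run):
1. the plate is carried on the lifter, lifted at least 40 mm off the tray's rails and touching nothing else (z of plate in the frame of tray above 0.066 m and contact force between lifter and plate above 0.15 N and contact force between plate and tray below 0.05 N and contact force between plate and rotator below 0.05 N), for 0.3 s.
2. the plate, down on the holder's rails and pushed by the lifter, is held bearing on the back stop with more than 2 N for 0.3 s (contact force between plate and stop above 2 N and contact force between lifter and plate above 1 N and z of plate in the frame of seat below 0.0025 m), for 0.3 s.
At the end, for the whole second after the job is handed in: Plate at rest flat on the holder's rails under the clips, still touching the back stop (wherever that is set), within 3 mm of the middle sideways and 3 degrees of square; lifter at rest flat on the bench (within 5 mm, 3 degrees), touching neither plate, rotator nor tray (contact force between plate and stop above 0.05 N and x of plate in the frame of seat between -0.01 and 0.012 m and y of plate in the frame of seat between -0.003 and 0.003 m and z of plate in the frame of seat between -0.002 and 0.0025 m and angle between the x axis of plate and the x axis of seat, either way round below 0.06 rad and angle between plate's own z axis and vertical below 0.03 rad and linear speed of each of plate, lifter below 0.005 m/s and contact force between lifter and plate below 0.02 N and contact force between lifter and rotator below 0.02 N and contact force between lifter and tray below 0.02 N and height (world z) of lifter below 0.005 m and angle between lifter's own z axis and vertical below 0.05 rad).
It fails at once if the plate is pressed on the back stop with more than 12 N (it chips) (contact force between plate and stop above 12 N).
It fails at once if the plate is tipped more than 8 degrees (angle between plate's own z axis and vertical above 0.14 rad).
It fails at once if the plate is touched by the fingers or the arm (contact force between any of the fingers, the arm and plate above 0.3 N).
It fails at once if the lifter is driven into the rotator or the tray with more than 20 N (contact force between lifter and rotator above 20 N or contact force between lifter and tray above 20 N).
It fails at once if a bystander (dropper bottle, tube rack, pipette) is moved more than 15 mm (distance of any of dropper, tube_rack, pipette from where it was at the start of the episode above 0.015 m).
It also fails if it takes over 72 s, if anything falls off the work surface, if the arm or the gripper's body presses on something with over 40 N, if the wrist force passes 120 N, or if a joint passes its speed limit or range.

## Working session

There is one attempt and no reset: what is moved stays moved. The work goes in short steps, Python scripts to look and compute and a shell command to move; the robot and the scene stay as the last step left them, time stands still between calls to the robot, and variables do not carry over. Pictures are saved under pics/ and viewed, and the job is handed in when it is done.

```bash
ls; mkdir -p pics; python3 - <<'E'
from cell import telemetry, camera, calibration
import cv2
print(telemetry.read_state())
for n in("side","top","wrist"):
    print(n,calibration(n))
    cv2.imwrite(f"pics/{n}0.png",camera(n)[:,:,::-1])
E
```

```text
pics
{'clock': 0.0, 'joints': array([ 1.13537351e+00,  3.00465960e-01,  1.52156970e+00,  1.59513644e-05,
        1.32070279e+00, -6.66416968e-02]), 'qd': array([-0.00047717,  0.00076654, -0.00041781, -0.00066976, -0.00329012,
       -0.00027664]), 'effort': array([-2.60705401e-04, -5.31807518e+01, -3.52745819e+01,  7.08202645e-02,
        2.43411079e-02, -1.21746898e-04]), 'eef_pos': array([198.17812817, 512.78737365, 212.89396256]), 'eef_rot': array([-1.65092183,  1.56965043, -2.01970692]), 'wrist_force': array([-0.4634935 , -1.03967694, -0.0228065 ]), 'moment': array([-0.04618149,  0.01035882, -0.0586483 ]), 'finger_gap': 93.99069146210199}
side {'fov_y': 43.690622966809485, 'cx': 252.24693645857312, 'cy': 196.85764519892652, 'k1': -0.015626686770771853, 'position': array([ -43.30824906, -618.58689888,  934.73746594]), 'attitude': array([-2.35346937, -0.01169336, -0.71508811])}
top {'fov_y': 48.140438713859176, 'cx': 254.47914921612616, 'cy': 189.35510286470168, 'k1': 0.03933077782884818, 'position': array([ 340.10818908,    5.66326786, 1259.00536724]), 'attitude': array([-2.98122808e+00,  1.29158623e-03, -1.56651684e+00])}
wrist {'fov_y': 69.65860213946442, 'cx': 253.32147403678783, 'cy': 187.67891544327236, 'k1': 0.012087009079636918, 'position': array([130.28016089, 539.33743095, 383.77389695]), 'attitude': array([2.88790082e+00, 1.70183996e-03, 1.20257700e+00])}
```

View pics/side0.png

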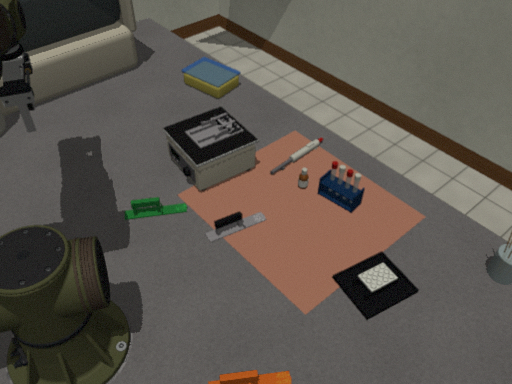

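View pics/top0.png

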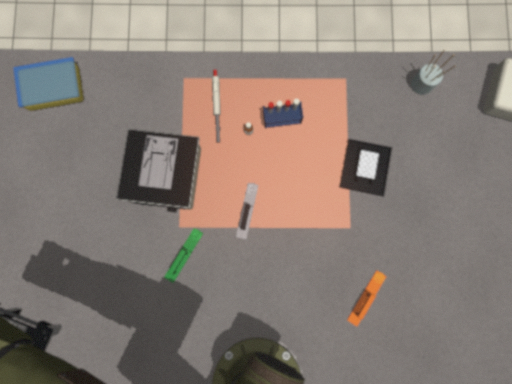

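View pics/wrist0.png

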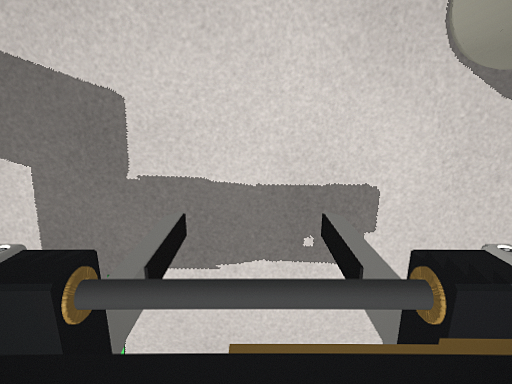

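```bash
cat > h.py <<'E'
import numpy as np, cv2
from scipy.spatial.transform import Rotation as R
from cell import telemetry, camera, calibration
def K(c):
    f=192/np.tan(np.radians(c["fov_y"])/2); return f
def rot(a): return R.from_euler('xyz',a).as_matrix()
def ray(c,u,v):
    f=K(c); d=np.array([(u-c["cx"])/f,(v-c["cy"])/f]); s=d.copy()
    for _ in range(20): s=d/(1+c["k1"]*(s@s))
    return c["position"], rot(c["attitude"])@np.array([s[0],s[1],1])
def onz(c,u,v,z):
    p,d=ray(c,u,v); return p+d*(z-p[2])/d[2]
def proj(c,P):
    q=rot(c["attitude"]).T@(np.asarray(P,float)-c["position"]); s=q[:2]/q[2]
    s=s*(1+c["k1"]*(s@s)); return s*K(c)+[c["cx"],c["cy"]]
def tri(*cs):
    A=np.zeros((3,3));b=np.zeros(3)
    for c,u,v in cs:
        p,d=ray(c,u,v); d=d/np.linalg.norm(d); M=np.eye(3)-np.outer(d,d); A+=M;b+=M@p
    return np.linalg.solve(A,b)
def crop(img,x0,y0,w,h,s,name):
    o=cv2.resize(img[y0:y0+h,x0:x0+w,::-1],None,fx=s,fy=s,interpolation=cv2.INTER_CUBIC)
    cv2.imwrite(name,o)
E
python3 - <<'E'
from h import *
t=cv2.imread("pics/top0.png")[:,:,::-1]; s=cv2.imread("pics/side0.png")[:,:,::-1]
a=cv2.resize(t[120:220,110:210],None,fx=4,fy=4,interpolation=cv2.INTER_CUBIC)
b=cv2.resize(t[130:205,330:400],None,fx=4,fy=4,interpolation=cv2.INTER_CUBIC)
c=cv2.resize(t[175:245,220:270],None,fx=4,fy=4,interpolation=cv2.INTER_CUBIC)
W=np.zeros((600,800,3),np.uint8); W[:400,:400]=a; W[:300,400:680]=b; W[300:580,400:600]=c
cv2.imwrite("pics/ct.png",W[:,:,::-1])
a=cv2.resize(s[100:195,160:262],None,fx=4,fy=4,interpolation=cv2.INTER_CUBIC)
b=cv2.resize(s[245:325,325:425],None,fx=4,fy=4,interpolation=cv2.INTER_CUBIC)[:,:385]
c=cv2.resize(s[200:245,200:275],None,fx=4,fy=4,interpolation=cv2.INTER_CUBIC)
W=np.zeros((600,800,3),np.uint8); W[:380,:408]=a; W[:320,410:795]=b; W[400:580,0:300]=c
cv2.imwrite("pics/cs.png",W[:,:,::-1])
E
```

```text
(no output)
```

View pics/ct.png

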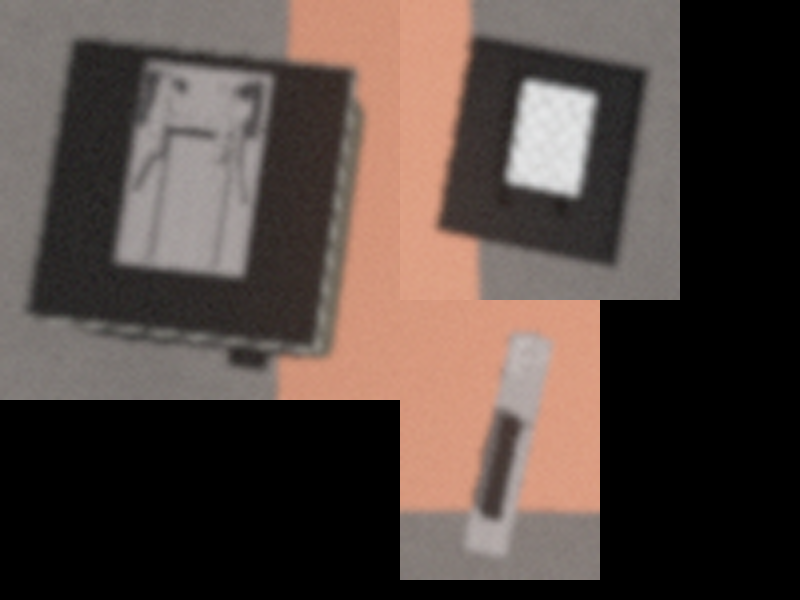

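View pics/cs.png

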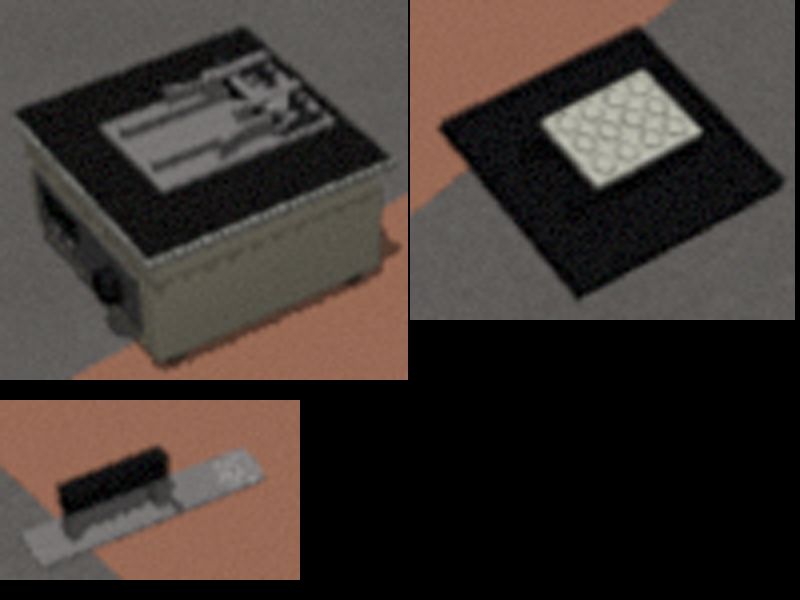

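```bash
cat > meas.py <<'E'
from h import *
ct,cs=calibration("top"),calibration("side")
t=cv2.imread("pics/top0.png"); s=cv2.imread("pics/side0.png")
def blob(img,mask,roi):
    x0,y0,x1,y1=roi; m=np.zeros(mask.shape,np.uint8); m[y0:y1,x0:x1]=mask[y0:y1,x0:x1]
    m=cv2.morphologyEx(m,cv2.MORPH_CLOSE,np.ones((3,3)))
    cn=max(cv2.findContours(m,cv2.RETR_EXTERNAL,cv2.CHAIN_APPROX_NONE)[0],key=cv2.contourArea)
    return cn[:,0,:].astype(float)
def rect(c,pts,z):
    w=np.array([onz(c,u,v,z)[:2] for u,v in pts],np.float32)
    (x,y),(a,b),an=cv2.minAreaRect(w); 
    if a<b: a,b,an=b,a,an-90
    an=(an+90)%180-90
    return np.round([x,y,a,b,an],1)
def run():
  gt=t.max(2).astype(int); gs=s.max(2).astype(int)
  print("plate top",rect(ct,blob(t,(t.min(2)>165).astype(np.uint8),(345,140,390,185)),31))
  print("plate side",rect(cs,blob(s,(s.min(2)>120).astype(np.uint8),(350,255,405,300)),31))
  print("tray top",rect(ct,blob(t,(gt<75).astype(np.uint8),(335,130,400,205)),12))
  print("tray side",rect(cs,blob(s,(gs<50).astype(np.uint8),(325,245,425,325)),12))
  print("plat top",rect(ct,blob(t,(gt<85).astype(np.uint8),(110,120,205,207)),112))
  print("plat side",rect(cs,blob(s,(gs<50).astype(np.uint8),(160,100,262,167)),112))
  print("grip top",rect(ct,blob(t,(gt<90).astype(np.uint8),(232,180,262,245)),48))
run()
E
python3 meas.py
```

```text
plate top [ 614.8 -320.4   75.4   50.5  -11. ]
plate side [ 610.3 -321.7   76.1   50.8  -10.7]
tray top [ 610.4 -320.4  148.7  126.9  -11.7]
tray side [ 603.1 -324.4  154.4  132.1  -11.6]
plat top [581.8 273.  201.3 193.1  -6.5]
plat side [581.3 269.  192.4 191.6  -6.5]
grip top [459.9  36.4  69.4  11.6 -10.9]
```

```bash
cat >> h.py <<'E'
def st(): 
    s=telemetry.read_state(); return s, s["eef_pos"], rot(s["eef_rot"])
def delta(P,Rt):
    """row entries from measured pose to target P,Rt"""
    s,p,Rm=st(); rv=R.from_matrix(Rm.T@Rt).as_rotvec(); sh=Rm.T@(np.asarray(P,float)-p)
    print("t%.2f"%s["clock"],"turn",np.round(rv/np.pi,4),"deg %.1f"%np.degrees(np.linalg.norm(rv)),"shift",np.round(sh/300,4),"mm",np.round(sh,1))
def down(yaw,sgn=1):
    """tool x down, tool z along heading yaw(deg)*sgn"""
    a=np.radians(yaw); z=np.array([np.cos(a),np.sin(a),0])*sgn; x=np.array([0,0,-1.]); return np.stack([x,np.cross(z,x),z],1)
E
python3 - <<'E'
from h import *
s,p,Rm=st(); print(np.round(Rm,3)); c=calibration("wrist"); print(np.round(Rm.T@(c["position"]-p),1)); print(np.round(Rm.T@rot(c["attitude"]),3))
g=np.array([460,36.4]); a=np.radians(-10.9); g=g+4*np.array([np.cos(a),np.sin(a)]); print(g)
for sg in(1,-1): delta([*g,150],down(-10.9,sg))
E
```

```text
[[-0.     0.36   0.933]
 [-0.001  0.933 -0.36 ]
 [-1.    -0.001 -0.   ]]
[-1.708e+02  1.000e-01 -7.290e+01]
[[ 0.001 -0.251  0.968]
 [ 1.     0.001 -0.   ]
 [-0.001  0.968  0.251]]
[463.92783485  35.64361823]
t0.15 turn [-0.0568 -0.      0.0003] deg 10.2 shift [ 0.211  -1.1642  1.3997] mm [  63.3 -349.3  419.9]
t0.15 turn [9.432e-01 4.000e-04 1.000e-04] deg 169.8 shift [ 0.211  -1.1642  1.3997] mm [  63.3 -349.3  419.9]
```

```bash
python3 -m handwheel '[[-0.03,0,0,0.1,-0.58,0.7,1],[-0.03,0,0,0.1,-0.58,0.7,1],[-0.03,0,0,0.1,-0.58,0.7,1],[-0.03,0,0,0.1,-0.58,0.7,1],[-0.03,0,0,0.1,-0.58,0.7,1],[-0.03,0,0,0.1,-0.58,0.7,1],[-0.03,0,0,0.1,-0.58,0.7,1]]'
python3 - <<'E'
from h import *
delta([464,35.6,150],down(-10.9))
E
```

```text
clock: 1.02
eef_pos: [331.1, 275.4, 183.2]
eef_rot: [-1.891, 1.57, -2.166]
wrist_force: [0.4, -0.2, 0.1]
finger_gap: 94.0
t1.02 turn [-0.0268 -0.0001  0.0002] deg 4.8 shift [ 0.1111 -0.6494  0.6431] mm [  33.3 -194.8  192.9]
```

```bash
python3 -m handwheel '[[-0.027,0,0,0.11,-0.65,0.643,1],[-0.027,0,0,0.11,-0.65,0.643,1],[-0.027,0,0,0.11,-0.65,0.643,1],[-0.027,0,0,0.11,-0.65,0.643,1],[-0.027,0,0,0.11,-0.65,0.643,1],[-0.027,0,0,0.11,-0.65,0.643,1],[-0.027,0,0,0.11,-0.65,0.643,1]]'
python3 - <<'E'
from h import *
c=calibration("wrist"); im=camera("wrist"); cv2.imwrite("pics/w1.png",im[:,:,::-1]); np.save("pics/c1.npy",c,allow_pickle=True)
print(c, st()[0]["joints"])
delta([464,35.6,150],down(-10.9))
E
```

```text
clock: 1.9
eef_pos: [463.6, 36.8, 150.4]
eef_rot: [-2.279, 1.57, -2.467]
wrist_force: [-0.6, 0.3, -0.4]
finger_gap: 94.3
{'fov_y': 69.65860213946442, 'cx': 253.32147403678783, 'cy': 187.67891544327236, 'k1': 0.012087009079636918, 'position': array([392.1727578 ,  50.63240995, 321.22164809]), 'attitude': array([2.88845054e+00, 1.29964865e-03, 1.38324383e+00])} [ 8.03369560e-04  1.77983513e-01  1.82758362e+00 -5.62888742e-04
  1.13634901e+00 -1.38205878e+00]
t1.95 turn [ 0.0008 -0.0001  0.0002] deg 0.1 shift [ 0.0016 -0.0038  0.002 ] mm [ 0.5 -1.1  0.6]
```

View pics/w1.png

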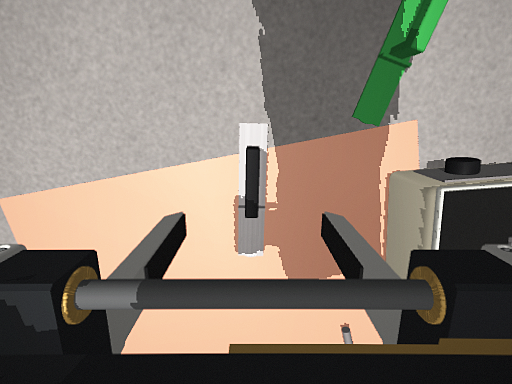

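```bash
python3 - <<'E'
from meas import *
from h import *
c=np.load("pics/c1.npy",allow_pickle=True).item(); w=cv2.imread("pics/w1.png"); 
m=(w.max(2)<60).astype(np.uint8); print("grip",rect(c,blob(w,m,(240,135,272,222)),48))
cn=blob(w,m,(240,135,272,222)); print(cn.min(0),cn.max(0))
m=((w.min(2)>150)&(w.max(2).astype(int)-w.min(2)<25)).astype(np.uint8)
cn=blob(w,m,(230,110,275,270)); print(cn.min(0),cn.max(0))
for u,v in((239.5,124),(268,124),(236,251),(264,251),(250,256)): print(onz(c,u,v,3).round(1))
crop(w[:,:,::-1],200,100,120,180,3,"pics/w1c.png")
E
```

```text
plate top [ 614.8 -320.4   75.4   50.5  -11. ]
plate side [ 610.3 -321.7   76.1   50.8  -10.7]
tray top [ 610.4 -320.4  148.7  126.9  -11.7]
tray side [ 603.1 -324.4  154.4  132.1  -11.6]
plat top [581.8 273.  201.3 193.1  -6.5]
plat side [581.3 269.  192.4 191.6  -6.5]
grip top [459.9  36.4  69.4  11.6 -10.9]
grip [456.2  36.5  74.3  13.7 -11.6]
[245. 146.] [259. 217.]
[230. 110.] [274. 204.]
[397.5  33.4   3. ]
[403.5  64.9   3. ]
[550.2  -2.1   3. ]
[556.8  32.7   3. ]
[560.4  14.    3. ]
```

View pics/w1c.png

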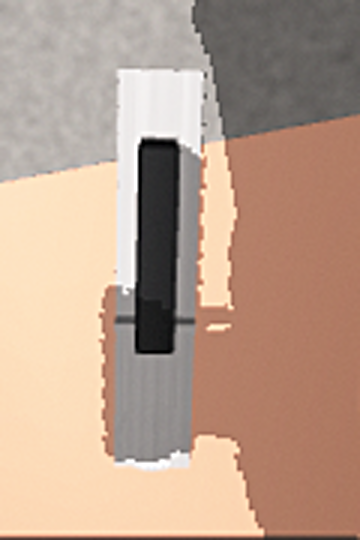

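```bash
python3 -m handwheel '[[0.5,0,0,0,0,0,1],[0.5,0,0,0,0,0,1],[0.5,0,0,0,0,0,1],[0.5,0,0,0,0,0,1],[0.5,0,0,0,0,0,1],[0.5,0,0,0,0,0,1],[0.5,0,0,0,0,0,1],[0.5,0,0,0,0,0,1],[0.5,0,0,0,0,0,1]]'
python3 - <<'E'
from h import *
print(st()[0]["joints"])
delta([461.4,35.6,75],down(-11.8,-1))
E
```

```text
clock: 3.08
eef_pos: [463.3, 38.1, 150.8]
eef_rot: [0.721, 1.57, -1.04]
wrist_force: [-0.8, -0.1, 0.1]
finger_gap: 94.1
[ 3.56259736e-03  1.76857281e-01  1.82806385e+00 -4.47753518e-04
  1.13643487e+00  1.93629884e-01]
t3.08 turn [ 5.051e-01  0.000e+00 -2.000e-04] deg 90.9 shift [ 0.2527 -0.0049  0.0095] mm [75.8 -1.5  2.8]
```

```bash
python3 -m handwheel '[[0.505,0,0,0,-0.005,0.01,1],[0.505,0,0,0,-0.005,0.01,1],[0.505,0,0,0.05,-0.005,0.01,1],[0.505,0,0,0.1,-0.005,0.01,1],[0.505,0,0,0.15,-0.005,0.01,1],[0.505,0,0,0.2,-0.005,0.01,1],[0.505,0,0,0.25,-0.005,0.01,1],[0.505,0,0,0.25,-0.005,0.01,1],[0.505,0,0,0.25,-0.005,0.01,1],[0.505,0,0,0.25,-0.005,0.01,1]]'
python3 - <<'E'
from h import *
c=calibration("wrist"); im=camera("wrist"); cv2.imwrite("pics/w2.png",im[:,:,::-1]); np.save("pics/c2.npy",c,allow_pickle=True)
delta([461.4,35.6,27],down(-11.8,-1))
E
```

```text
clock: 4.32
eef_pos: [461.2, 36.5, 76.1]
eef_rot: [2.828, 1.57, -0.517]
wrist_force: [0.4, -1.2, 0.8]
finger_gap: 93.9
t4.38 turn [ 0.0012 -0.0002 -0.0001] deg 0.2 shift [ 0.1634  0.0022 -0.001 ] mm [49.   0.7 -0.3]
```

View pics/w2.png

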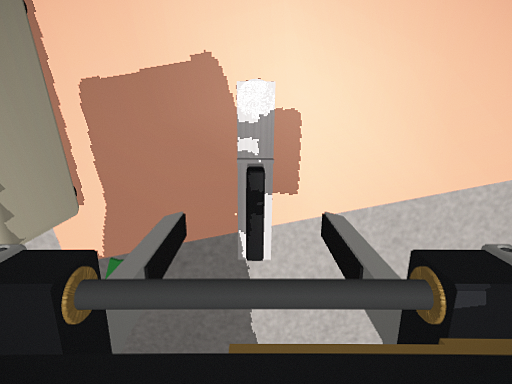

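```bash
python3 - <<'E' | tail -8
from meas import *
c=np.load("pics/c2.npy",allow_pickle=True).item(); w=cv2.imread("pics/w2.png"); 
m=(w.max(2)<60).astype(np.uint8); cn=blob(w,m,(240,155,272,270)); print("grip",rect(c,cn,48),cn.min(0),cn.max(0))
for u,v,z in((237,158.5,3),(274,158.5,3),(256,80,3)): print(onz(c,u,v,z).round(1))
print(np.degrees(np.arctan2(*(onz(c,257,80,3)-onz(c,255.7,158.5,3))[[1,0]])))
E
```

```text
plat top [581.8 273.  201.3 193.1  -6.5]
plat side [581.3 269.  192.4 191.6  -6.5]
grip top [459.9  36.4  69.4  11.6 -10.9]
grip [460.2  35.5  75.9  13.5 -12. ] [246. 166.] [264. 260.]
[499.4  43.4   3. ]
[492.8  11.2   3. ]
[560.   13.8   3. ]
-12.433194135855446
```

```bash
python3 -m handwheel '[[0.002,0,0,0.08,0.002,-0.001,1],[0.002,0,0,0.162,0.002,-0.001,1],[0.002,0,0,0.162,0.002,-0.001,1],[0.002,0,0,0.162,0.002,-0.001,0],[0.002,0,0,0.162,0.002,-0.001,0],[0.002,0,0,0.162,0.002,-0.001,0],[0.002,0,0,0.162,0.002,-0.001,0],[0.002,0,0,0.162,0.002,-0.001,0],[0.002,0,0,0.162,0.002,-0.001,0]]' 50
python3 -c "
from h import *
print(telemetry.read_state())"
```

```text
clock: 5.5
eef_pos: [461.4, 35.7, 27.4]
eef_rot: [2.801, 1.57, -0.549]
wrist_force: [-0.2, -0.1, 0.2]
finger_gap: 37.2
{'clock': 5.5, 'joints': array([-1.83944356e-03,  3.68518953e-01,  1.92556576e+00, -4.70095838e-04,
        8.46930200e-01,  1.77764704e+00]), 'qd': array([-0.00085503,  0.00241175,  0.00087278, -0.00116343, -0.00059798,
        0.00024487]), 'effort': array([ 1.06827116e-03, -4.76376164e+01, -2.58056974e+01, -3.18791390e-04,
       -7.57807307e-02, -7.12875189e-04]), 'eef_pos': array([461.42060376,  35.65879843,  27.44570623]), 'eef_rot': array([ 2.80069114,  1.57011964, -0.54928043]), 'wrist_force': array([-0.22777094, -0.14558414,  0.21619837]), 'moment': array([-0.00027392,  0.16609242, -0.01400614]), 'finger_gap': 37.236431226788504}
```

Still closing (37 mm); give it more time.

```bash
python3 -m handwheel '[[0,0,0,0,0,0,0],[0,0,0,0,0,0,0],[0,0,0,0,0,0,0],[0,0,0,0,0,0,0],[0,0,0,0,0,0,0]]' 50
python3 -m handwheel '[[0,0,0,-0.05,0,0,0],[0,0,0,-0.15,0,0,0],[0,0,0,-0.25,0,0,0],[0,0,0,-0.3,0,0,0],[0,0,0,-0.3,0,0,0]]'
python3 - <<'E'
from h import *
c=calibration("wrist"); im=camera("wrist"); cv2.imwrite("pics/w3.png",im[:,:,::-1]); np.save("pics/c3.npy",c,allow_pickle=True)
s,p,Rm=st(); print(p,Rm.round(3))
im=camera("side"); cv2.imwrite("pics/s3.png",im[:,:,::-1]);im=camera("top"); cv2.imwrite("pics/t3.png",im[:,:,::-1])
E
```

```text
clock: 6.12
eef_pos: [461.4, 35.7, 27.4]
eef_rot: [2.679, 1.57, -0.671]
wrist_force: [-0.0, -0.3, -0.9]
finger_gap: 13.8
clock: 6.75
eef_pos: [461.7, 35.7, 118.2]
eef_rot: [-3.079, 1.569, -0.146]
wrist_force: [0.0, -0.2, -1.2]
finger_gap: 13.5
[461.17135372  35.69896375 117.17443228] [[ 0.    -0.207 -0.978]
 [-0.    -0.978  0.207]
 [-1.     0.    -0.001]]
```

View pics/w3.png

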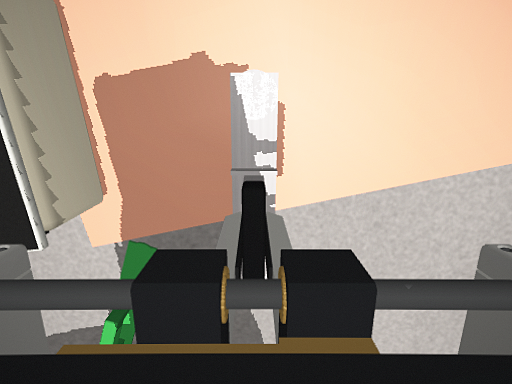

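View pics/s3.png

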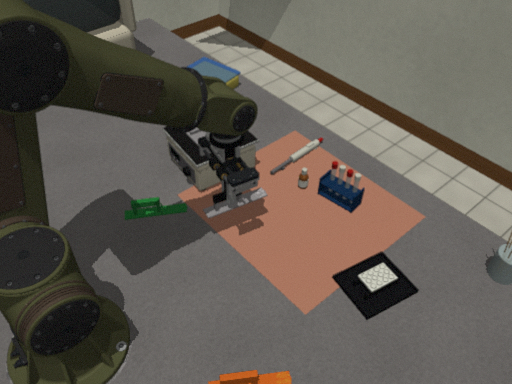

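```bash
python3 - <<'E' | tail -12
from meas import *
c=np.load("pics/c3.npy",allow_pickle=True).item(); w=cv2.imread("pics/w3.png")
g=cv2.cvtColor(w,cv2.COLOR_BGR2HSV); sat=g[:,:,1].astype(float)
L=[];Rr=[]
for v in range(82,165,1):
    r=cv2.GaussianBlur(sat,(3,3),0)[v]; d=np.diff(r)
    i=222+np.argmin(d[222:240]); L.append((v,i+.5)); j=268+np.argmax(d[268:290]); Rr.append((v,j+.5))
def fit(a):
    a=np.array(a); k=np.ones(len(a),bool)
    for _ in range(5):
        q=np.polyfit(a[k,0],a[k,1],1); e=abs(a[:,1]-np.polyval(q,a[:,0])); k=e<1.2
    return q,k.sum()
ql,qr=fit(L),fit(Rr); print(ql,qr)
for v in(82,165): print(v,np.polyval(ql[0],v),np.polyval(qr[0],v),"width",np.polyval(qr[0],v)-np.polyval(ql[0],v))
# tool-frame expectation with measured pose
s={}
P=np.array([461.4,35.7,117.7]); Rt=down(-11.95,-1)
def tool(x,y,z): # lifter coords nominal -> world
    return P+Rt@np.array([-11+38-z, -y, -(x+36)])
for q in((0,16,13),(0,-16,13),(-3,16,13),(-3,-16,13),(0,16,3),(0,-16,3),(60,16,3),(60,-16,3),(66,0,3),(-3,7,48),(-3,-7,48)): print(q,proj(c,tool(*q)).round(1))
crop(w[:,:,::-1],200,50,120,170,3.5,"pics/w3c.png")
E
```

```text
165 231.31898325007344 276.24698795180717 width 44.92800470173373
(0, 16, 13) [230.  171.6]
(0, -16, 13) [276.8 171.6]
(-3, 16, 13) [230.1 175.9]
(-3, -16, 13) [276.7 175.9]
(0, 16, 3) [231.1 168.9]
(0, -16, 3) [275.6 168.9]
(60, 16, 3) [229.3  79.7]
(60, -16, 3) [277.6  79.8]
(66, 0, 3) [253.5  70. ]
(-3, 7, 48) [241.  188.7]
(-3, -7, 48) [265.9 188.7]
```

View pics/w3c.png

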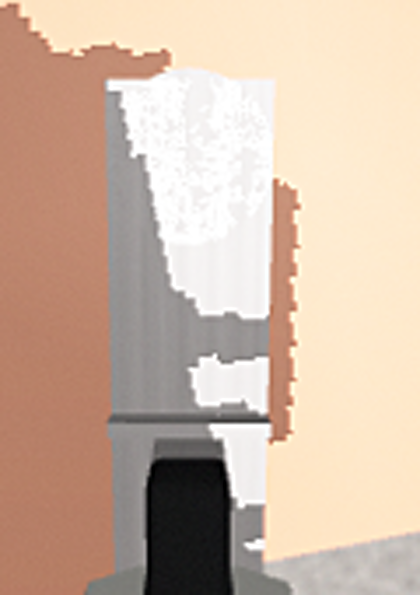

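```bash
python3 - <<'E'
from h import *
delta([528,-226,150],down(-11.3,-1))
E
```

```text
t6.90 turn [-0.0036  0.0004 -0.0002] deg 0.6 shift [-0.1119  0.8072 -0.3995] mm [ -33.6  242.1 -119.8]
```

```bash
python3 -m handwheel '[[-0.0036,0,0,-0.04,0.1,-0.05,0],[-0.0036,0,0,-0.11,0.3,-0.15,0],[-0.0036,0,0,-0.11,0.5,-0.25,0],[-0.0036,0,0,-0.11,0.65,-0.32,0],[-0.0036,0,0,-0.11,0.76,-0.37,0],[-0.0036,0,0,-0.11,0.807,-0.4,0],[-0.0036,0,0,-0.11,0.807,-0.4,0],[-0.0036,0,0,-0.11,0.807,-0.4,0]]'
python3 - <<'E'
from h import *
c=calibration("wrist"); im=camera("wrist"); cv2.imwrite("pics/w4.png",im[:,:,::-1]); np.save("pics/c4.npy",c,allow_pickle=True)
print(c,st()[1])
E
```

```text
clock: 7.9
eef_pos: [528.1, -224.7, 149.1]
eef_rot: [0.119, 1.569, 3.064]
wrist_force: [0.7, -0.1, 0.0]
finger_gap: 13.8
{'fov_y': 69.65860213946442, 'cx': 253.32147403678783, 'cy': 187.67891544327236, 'k1': 0.012087009079636918, 'position': array([ 599.27376134, -238.65376035,  319.82400463]), 'attitude': array([ 2.88691602e+00, -9.94811204e-04, -1.76619955e+00])} [ 528.13386731 -224.72577927  149.382257  ]
```

View pics/w4.png

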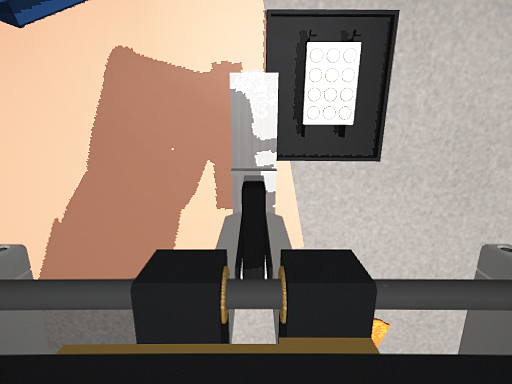

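```bash
python3 - <<'E' | tail -8
from meas import *
c=np.load("pics/c4.npy",allow_pickle=True).item(); w=cv2.imread("pics/w4.png")
m=(w.min(2)>200).astype(np.uint8); p=blob(w,m,(296,34,370,132)); r=rect(c,p,31); print("plate",r,p.min(0),p.max(0))
m=(w.max(2)<70).astype(np.uint8); q=blob(w,m,(279,0,410,170)); print("tray part",rect(c,q,12),q.min(0),q.max(0))
for uv in((267,10.5),(399,10.5),(380.5,160.5)): print(onz(c,*uv,12).round(1))
crop(w[:,:,::-1],255,0,150,170,3.5,"pics/w4c.png")
E
```

```text
plat top [581.8 273.  201.3 193.1  -6.5]
plat side [581.3 269.  192.4 191.6  -6.5]
grip top [459.9  36.4  69.4  11.6 -10.9]
plate [ 613.6 -319.3   75.6   50.9  -11.5] [303.  42.] [360. 124.]
tray part [ 608.5 -326.4  148.3  117.6  -11.3] [279.  10.] [399. 160.]
[ 694.6 -271.6   12. ]
[ 669.  -398.5   12. ]
[ 523.8 -369.4   12. ]
```

View pics/w4c.png

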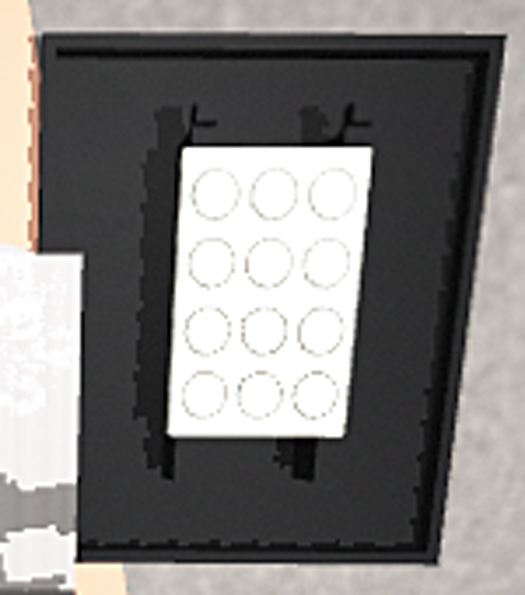

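```bash
python3 - <<'E' | tail -30
from meas import *
c=np.load("pics/c4.npy",allow_pickle=True).item(); w=cv2.imread("pics/w4.png")
g=np.clip(w.astype(float)*4-60,0,255).astype(np.uint8)
crop(g[:,:,::-1],280,20,110,140,4.2,"pics/w4e.png")
a=np.radians(-11.4); h=np.array([np.cos(a),np.sin(a)]); l=np.array([-h[1],h[0]]); T=np.array([609.2,-320.5])
for x in(-48,48):
  for y in(24,18,-18,-24): 
    q=proj(c,[*(T+x*h+y*l),26]); print(x,y,((q-[280,20])*4.2).round(0))
E
```

```text
plate top [ 614.8 -320.4   75.4   50.5  -11. ]
plate side [ 610.3 -321.7   76.1   50.8  -10.7]
tray top [ 610.4 -320.4  148.7  126.9  -11.7]
tray side [ 603.1 -324.4  154.4  132.1  -11.6]
plat top [581.8 273.  201.3 193.1  -6.5]
plat side [581.3 269.  192.4 191.6  -6.5]
grip top [459.9  36.4  69.4  11.6 -10.9]
-48 24 [104. 494.]
-48 18 [128. 494.]
-48 -18 [272. 495.]
-48 -24 [296. 495.]
48 24 [125.  68.]
48 18 [152.  68.]
48 -18 [310.  68.]
48 -24 [336.  68.]
```

View pics/w4e.png

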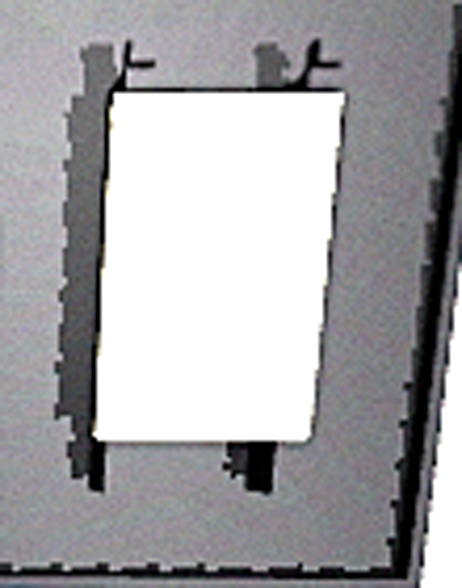

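```bash
cat >> h.py <<'E'
def fr(T,yaw,x,y):
    a=np.radians(yaw); h=np.array([np.cos(a),np.sin(a)]); l=np.array([-h[1],h[0]]); return np.array(T)+x*h+y*l
TR=([609.2,-320.5],-11.4)
E
python3 - <<'E'
from h import *
delta([*fr(*TR,-198,.4),45],down(-11.4,-1))
E
```

```text
t7.95 turn [ 0.001   0.0004 -0.0001] deg 0.2 shift [0.3485 0.257  0.3323] mm [104.6  77.1  99.7]
```

```bash
python3 -m handwheel '[[0.001,0.0004,0,0,0.06,0.08,0],[0.001,0.0004,0,0,0.17,0.23,0],[0.001,0.0004,0,0.05,0.257,0.332,0],[0.001,0.0004,0,0.18,0.257,0.332,0],[0.001,0.0004,0,0.3,0.257,0.332,0],[0.001,0.0004,0,0.348,0.257,0.332,0],[0.001,0.0004,0,0.348,0.257,0.332,0],[0.001,0.0004,0,0.348,0.257,0.332,0]]'
python3 - <<'E'
from h import *
delta([*fr(*TR,-73,.4),45],down(-11.4,-1))
c=calibration("wrist"); im=camera("wrist"); cv2.imwrite("pics/w5.png",im[:,:,::-1]); np.save("pics/c5.npy",c,allow_pickle=True)
cv2.imwrite("pics/s5.png",camera("side")[:,:,::-1])
print(st()[0]["wrist_force"])
E
```

```text
clock: 8.95
eef_pos: [416.0, -281.2, 46.5]
eef_rot: [2.456, 1.569, -0.884]
wrist_force: [0.2, -0.6, -1.5]
finger_gap: 13.1
t8.95 turn [ 0.0002 -0.0005 -0.0004] deg 0.1 shift [ 0.0055  0.     -0.4138] mm [   1.7    0.  -124.2]
[ 0.21101417  0.16203312 -1.42498952]
```

View pics/w5.png

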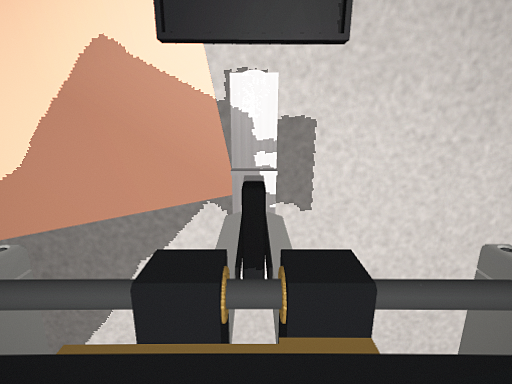

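View pics/s5.png

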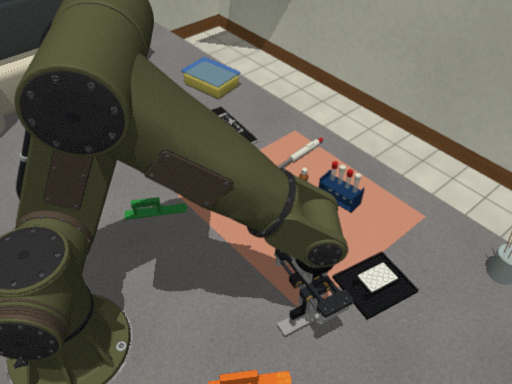

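```bash
python3 -m handwheel '[[0,0,0,0.005,0,-0.05,0],[0,0,0,0.005,0,-0.12,0],[0,0,0,0.005,0,-0.19,0],[0,0,0,0.005,0,-0.26,0],[0,0,0,0.005,0,-0.32,0],[0,0,0,0.005,0,-0.36,0],[0,0,0,0.005,0,-0.38,0],[0,0,0,0.005,0,-0.38,0]]'
python3 - <<'E'
from h import *
delta([*fr(*TR,-73,.4),45],down(-11.4,-1))
c=calibration("wrist"); im=camera("wrist"); cv2.imwrite("pics/w6.png",im[:,:,::-1]); np.save("pics/c6.npy",c,allow_pickle=True)
print(st()[0]["wrist_force"])
crop(im,180,20,150,180,3.3,"pics/w6c.png")
E
```

```text
clock: 10.05
eef_pos: [527.6, -303.7, 45.0]
eef_rot: [2.429, 1.569, -0.911]
wrist_force: [-0.1, -0.1, -1.9]
finger_gap: 13.6
t10.05 turn [ 0.0001 -0.0005 -0.0004] deg 0.1 shift [ 0.0002 -0.0002 -0.0344] mm [  0.1  -0.1 -10.3]
[-0.38005664 -0.60655832 -2.26701534]
```

View pics/w6c.png

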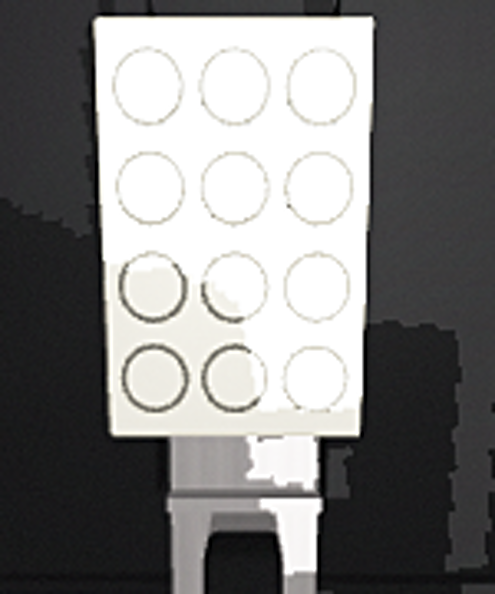

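```bash
python3 - <<'E'
from h import *
c=np.load("pics/c6.npy",allow_pickle=True).item()
a=onz(c,252,152.2,31)
for v in(167.5,168,170): print(np.linalg.norm(onz(c,252,v,31)-a))
print(onz(c,252,168,31)[:2]-st()[1][:2], np.linalg.norm(onz(c,252,168,31)[:2]-st()[1][:2]))
E
```

```text
10.382821104927576
10.72709041692269
12.10734988426058
[37.99940879 -6.75500693] 38.59514459875971
```

```bash
python3 -m handwheel '[[0,0,0,0,0,-0.016,0],[0,0,0,0,0,-0.033,0],[0,0,0,0,0,-0.033,0],[0,0,0,-0.008,0,-0.033,0],[0,0,0,-0.014,0,-0.033,0],[0,0,0,-0.02,0,-0.033,0],[0,0,0,-0.03,0,-0.033,0],[0,0,0,-0.045,0,-0.033,0],[0,0,0,-0.06,0,-0.033,0],[0,0,0,-0.06,0,-0.033,0]]'
python3 - <<'E'
from h import *
c=calibration("wrist"); im=camera("wrist"); cv2.imwrite("pics/w7.png",im[:,:,::-1]); np.save("pics/c7.npy",c,allow_pickle=True)
print(st()[0]["wrist_force"])
crop(im,160,0,180,200,3,"pics/w7c.png")
E
```

```text
clock: 11.35
eef_pos: [537.2, -305.7, 63.5]
eef_rot: [2.502, 1.568, -0.839]
wrist_force: [-0.2, -0.5, -1.9]
finger_gap: 13.6
[ 0.12013518 -0.25072111 -2.07049995]
```

View pics/w7c.png

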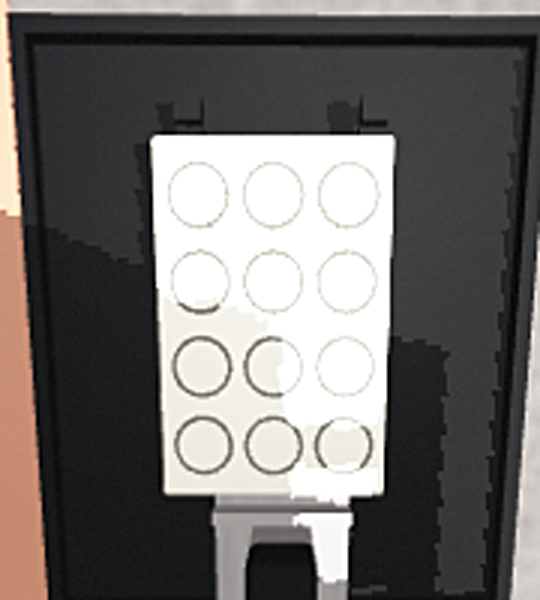

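```bash
python3 -m handwheel '[[0,0,0,-0.03,0,0,0],[0,0,0,-0.09,0,0,0],[0,0,0,-0.16,0,0,0],[0,0,0,-0.23,0,0,0],[0,0,0,-0.3,0,0,0],[0,0,0,-0.35,0,0,0],[0,0,0,-0.38,0,0,0],[0,0,0,-0.39,0,0,0],[0,0,0,-0.39,0,0,0]]'
python3 - <<'E'
from h import *
RO=([582,272],-6.5)
delta([*fr(*RO,-80,-90),180],down(-6.5,-1))
print(st()[0]["wrist_force"])
E
```

```text
clock: 12.52
eef_pos: [536.8, -305.4, 179.8]
eef_rot: [2.321, 1.569, -1.019]
wrist_force: [0.6, -0.4, -1.6]
finger_gap: 13.3
t12.53 turn [-0.0271 -0.0003 -0.0004] deg 4.9 shift [-0.0029 -1.5949  0.4724] mm [  -0.9 -478.5  141.7]
[ 0.5743026  -0.42148288 -1.57879955]
```

```bash
python3 -m handwheel '[[0,0,0,0,-0.03,0.01,0],[-0.002,0,0,0,-0.1,0.03,0],[-0.004,0,0,0,-0.2,0.06,0],[-0.006,0,0,0,-0.3,0.09,0],[-0.008,0,0,0,-0.4,0.12,0],[-0.01,0,0,0,-0.5,0.15,0],[-0.012,0,0,0,-0.6,0.18,0],[-0.013,0,0,0,-0.69,0.205,0],[-0.0135,0,0,0,-0.76,0.225,0],[-0.0135,0,0,0,-0.8,0.236,0],[-0.0135,0,0,0,-0.8,0.236,0]]'
python3 - <<'E'
from h import *
RO=([582,272],-6.5)
delta([*fr(*RO,-80,-90),180],down(-6.5,-1))
im=camera("wrist"); cv2.imwrite("pics/w8.png",im[:,:,::-1])
E
```

```text
clock: 13.9
eef_pos: [514.6, -55.6, 179.4]
eef_rot: [2.178, 1.569, -1.118]
wrist_force: [-0.5, 0.9, -1.7]
finger_gap: 13.6
t13.90 turn [-0.0133 -0.0002 -0.0004] deg 2.4 shift [-0.0032 -0.8028  0.201 ] mm [  -0.9 -240.8   60.3]
```

View pics/w8.png

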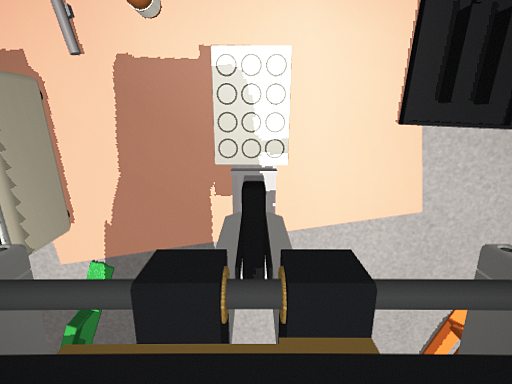

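```bash
python3 -m handwheel '[[0,0,0,0,-0.03,0.01,0],[-0.002,0,0,0,-0.1,0.025,0],[-0.004,0,0,0,-0.2,0.05,0],[-0.006,0,0,0,-0.3,0.075,0],[-0.008,0,0,0,-0.4,0.1,0],[-0.01,0,0,0,-0.5,0.125,0],[-0.012,0,0,0,-0.6,0.15,0],[-0.013,0,0,0,-0.69,0.173,0],[-0.0133,0,0,0,-0.76,0.19,0],[-0.0133,0,0,0,-0.8,0.2,0],[-0.0133,0,0,0,-0.8,0.2,0]]'
python3 - <<'E'
from h import *
c=calibration("wrist"); im=camera("wrist"); cv2.imwrite("pics/w9.png",im[:,:,::-1]); np.save("pics/c9.npy",c,allow_pickle=True)
print(st()[1])
E
```

```text
clock: 15.32
eef_pos: [492.7, 190.4, 178.9]
eef_rot: [2.007, 1.569, -1.249]
wrist_force: [0.5, -0.8, -2.9]
finger_gap: 13.8
[492.73596782 189.88986769 178.92073097]
```

View pics/w9.png

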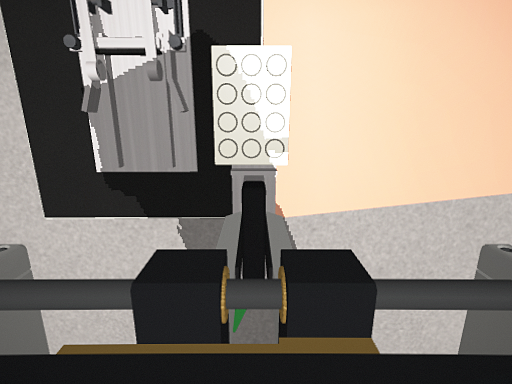

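```bash
python3 - <<'E'
from h import *
im=cv2.imread("pics/w9.png")[:,:,::-1]
crop(im,60,0,150,185,3.2,"pics/w9c.png")
E
```

```text
(no output)
```

View pics/w9c.png

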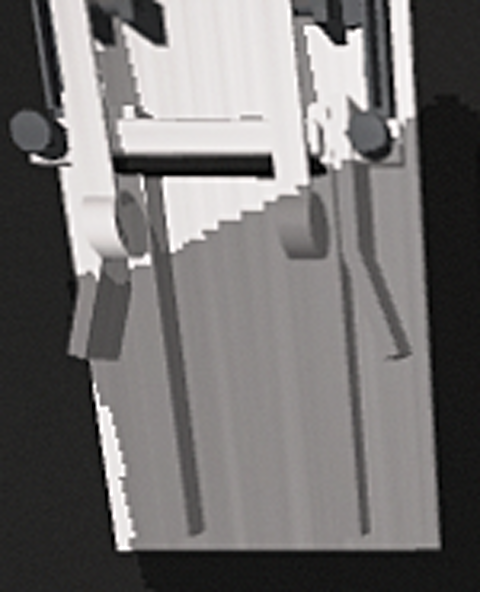

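```bash
python3 - <<'E'
from h import *
c=np.load("pics/c9.npy",allow_pickle=True).item()
f=lambda x,y,z: onz(c,60+x/3.2,y/3.2,z)[:2]
A,B=f(188,533,125),f(147,178,125); C,D=f(361,533,125),f(331,165,125)
E1,E2=f(118,550,116),f(440,549,116)
P1=onz(c,47,216.5,112)[:2]; P2=onz(c,214,217,112)[:2]
q=onz(c,263,5,112)[:2]
ang=lambda a,b: np.degrees(np.arctan2(b[1]-a[1],b[0]-a[0]))
print("rails",A,B,ang(A,B),C,D,ang(C,D)); print("floor",E1,E2,ang(E2,E1)-90,np.linalg.norm(E1-E2)); print("plat",P1,P2,ang(P2,P1)-90,q, np.linalg.norm(E1-P1))
yaw=-6.5; a=np.radians(yaw); h=np.array([np.cos(a),np.sin(a)]); l=np.array([-h[1],h[0]])
n=lambda p: np.round([p@h,p@l],1)
for k,p in dict(A=A,B=B,C=C,D=D,E1=E1,E2=E2,P1=P1,P2=P2,q=q,stopL=f(118,152,133),stopR=f(272,152,133),toeL=f(115,225,129),toeR=f(310,228,129)).items(): print(k,n(p))
E
```

```text
rails [537.09559729 296.52090977] [619.99412041 286.18396691] -7.107749121843341 [532.11866253 252.5274315 ] [618.11347032 243.26349318] -6.148574552916384
floor [533.57142461 320.67347099] [524.14176111 235.06175024] -6.285480819570296 86.1294681502095
plat [497.81494982 377.90540584] [479.99881682 227.86755667] -6.771835519086025 [644.45998267 165.65518888] 67.48347839449305
A [500.1 355.4]
B [583.6 354.5]
C [500.1 311.1]
D [586.6 311.7]
E1 [493.8 379. ]
E2 [494.2 292.9]
P1 [451.8 431.8]
P2 [451.1 280.7]
q [621.6 237.5]
stopL [587.3 356.3]
stopR [587.5 322.2]
toeL [572.8 361.3]
toeR [572.4 316.5]
```

```bash
cat >> h.py <<'E'
RO=([584.5,271.7],-6.5)
E
python3 - <<'E'
from h import *
delta([*fr(*RO,-107,-0.8),179],down(-6.5,-1))
E
```

```text
t15.38 turn [-0.0002 -0.0002 -0.0005] deg 0.1 shift [-0.0008 -0.3029  0.0838] mm [ -0.2 -90.9  25.1]
```

```bash
python3 -m handwheel '[[0,0,0,0,-0.03,0.01,0],[0,0,0,0,-0.09,0.025,0],[0,0,0,0,-0.16,0.045,0],[0,0,0,0,-0.22,0.06,0],[0,0,0,0,-0.27,0.075,0],[0,0,0,0,-0.303,0.084,0],[0,0,0,0,-0.303,0.084,0],[0,0,0,0,-0.303,0.084,0]]'
python3 - <<'E'
from h import *
c=calibration("wrist"); im=camera("wrist"); cv2.imwrite("pics/w10.png",im[:,:,::-1]); np.save("pics/c10.npy",c,allow_pickle=True)
delta([*fr(*RO,-107,-0.8),151],down(-6.5,-1)); print(st()[0]["wrist_force"])
E
```

```text
clock: 16.38
eef_pos: [478.1, 282.7, 178.7]
eef_rot: [1.938, 1.569, -1.318]
wrist_force: [0.7, 0.1, -2.2]
finger_gap: 13.4
t16.43 turn [-0.0004 -0.0002 -0.0005] deg 0.1 shift [ 0.0927 -0.0014  0.0005] mm [27.8 -0.4  0.1]
[-0.66154378  0.19371686 -2.77512603]
```

View pics/w10.png

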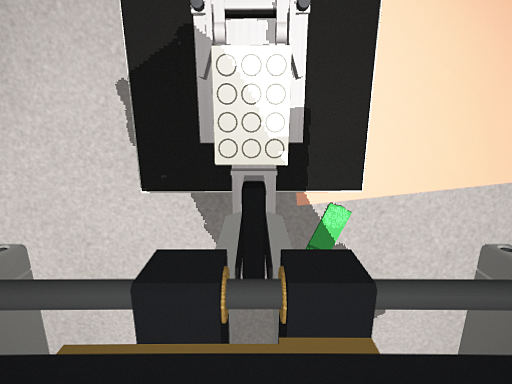

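```bash
python3 -m handwheel '[[0,0,0,0.02,0,0,0],[0,0,0,0.05,0,0,0],[0,0,0,0.075,0,0,0],[0,0,0,0.09,0,0,0],[0,0,0,0.097,0,0,0],[0,0,0,0.102,0,0,0],[0,0,0,0.107,0,0,0],[0,0,0,0.107,0,0,0]]'
python3 - <<'E'
from h import *
c=calibration("wrist"); im=camera("wrist"); cv2.imwrite("pics/w11.png",im[:,:,::-1]); np.save("pics/c11.npy",c,allow_pickle=True)
s,p,_=st();print(s["wrist_force"],s["moment"]); 
a=np.radians(-6.5); h=np.array([np.cos(a),np.sin(a)]); print("TCP rot x",(p[:2]-RO[0])@h,p[2])
crop(im,160,0,180,190,3.1,"pics/w11c.png")
E
```

```text
clock: 17.42
eef_pos: [478.2, 282.6, 146.7]
eef_rot: [2.071, 1.569, -1.185]
wrist_force: [0.1, -0.4, -1.7]
finger_gap: 14.3
[-0.03816866  0.45739454 -1.24333507] [ 0.07939776  0.16776452 -0.06024771]
TCP rot x -106.82384087596839 146.78394322534285
```

View pics/w11c.png

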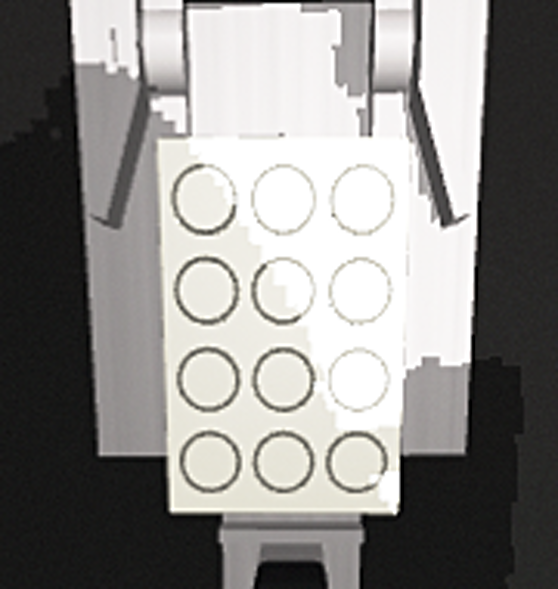

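```bash
cat > f.py <<'E'
from h import *
import sys
a=np.radians(-6.5); h=np.array([np.cos(a),np.sin(a)]);l=np.array([-h[1],h[0]])
n=int(sys.argv[1]) if len(sys.argv)>1 else 6
F=[];X=[];Y=[];Z=[]
for i in range(n):
    s,p,_=st(); F.append(-s["wrist_force"][:2]@h); X.append((p[:2]-RO[0])@h);Y.append((p[:2]-RO[0])@l); Z.append(s["wrist_force"][2]); z=p[2]
    im=camera("wrist")
print("t%.2f push %.2f (sd %.2f) x %.2f y %.2f z %.2f Fz %.1f"%(s["clock"],np.mean(F),np.std(F),np.mean(X),np.mean(Y),z,np.mean(Z)))
cv2.imwrite("pics/f%04d.png"%int(s["clock"]*100),im[:,:,::-1]); crop(im,160,0,180,190,3.1,"pics/last.png")
E
python3 f.py; python3 -m handwheel '[[0,0,0,0,0,-0.01,0],[0,0,0,0,0,-0.02,0],[0,0,0,0,0,-0.03,0],[0,0,0,0,0,-0.04,0],[0,0,0,0,0,-0.05,0],[0,0,0,0,0,-0.06,0],[0,0,0,0,0,-0.06,0]]'; python3 f.py
```

```text
t17.73 push 0.12 (sd 0.47) x -106.83 y -1.19 z 146.77 Fz -1.9
clock: 18.65
eef_pos: [496.3, 280.5, 146.7]
eef_rot: [2.184, 1.569, -1.072]
wrist_force: [-0.5, 0.3, -1.4]
finger_gap: 13.7
t18.90 push 0.11 (sd 0.38) x -88.66 y -1.26 z 146.73 Fz -1.5
```

View pics/last.png

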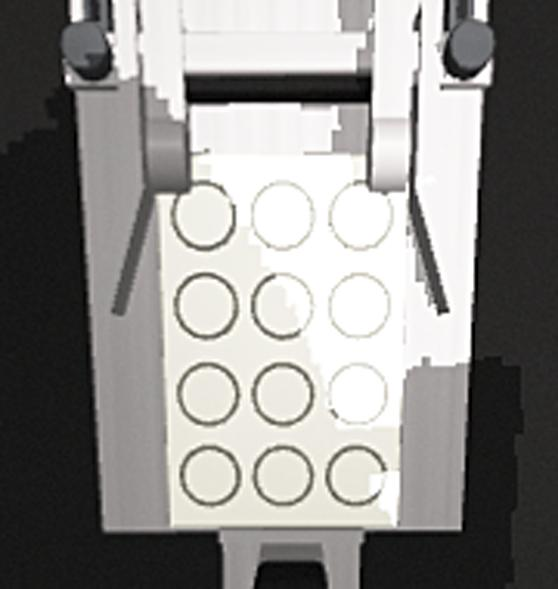

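```bash
python3 - <<'E'
from h import *
c=calibration("wrist"); a=np.radians(-6.5); h=np.array([np.cos(a),np.sin(a)])
g=lambda v,z:(onz(c,252,v/3.1,z)[:2]-RO[0])@h
print("lead",g(155,130),"stop top",g(75,133), "bar bottomline at z130/125",g(103,130),g(103,116),"near",g(525,130))
E
```

```text
lead 23.279827530844614 stop top 36.662098308706405 bar bottomline at z130/125 32.6148039095386 36.291338824789264 near -51.89240356412127
```

```bash
python3 -m handwheel '[[0,0,0,0,0,-0.006,0],[0,0,0,0,0,-0.012,0],[0,0,0,0,0,-0.018,0],[0,0,0,0,0,-0.024,0],[0,0,0,0,0,-0.03,0],[0,0,0,0,0,-0.03,0]]'; python3 f.py
```

```text
clock: 19.7
eef_pos: [505.3, 279.4, 146.7]
eef_rot: [2.294, 1.569, -0.963]
wrist_force: [-1.4, 0.2, -0.8]
finger_gap: 13.7
t19.95 push 0.11 (sd 0.67) x -79.55 y -1.31 z 146.77 Fz -1.2
```

View pics/last.png

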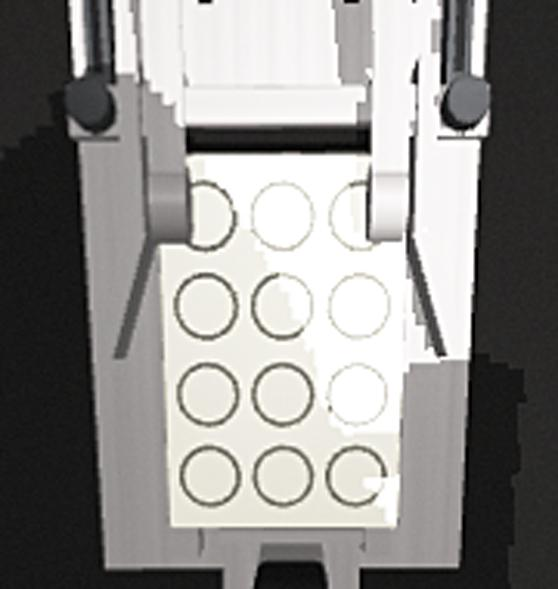

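```bash
python3 -m handwheel '[[0,0,0,0,0,-0.004,0],[0,0,0,0,0,-0.008,0],[0,0,0,0,0,-0.008,0]]'; python3 f.py 4
```

```text
clock: 20.38
eef_pos: [507.5, 279.2, 146.8]
eef_rot: [2.134, 1.569, -1.122]
wrist_force: [-4.3, -0.1, 0.3]
finger_gap: 14.0
t20.52 push 4.17 (sd 0.47) x -77.34 y -1.29 z 146.78 Fz 0.8
```

```bash
python3 -m handwheel '[[0,0,0,0,0,-0.002,0],[0,0,0,0,0,-0.002,0]]'; python3 f.py 4
```

```text
clock: 20.82
eef_pos: [507.8, 279.1, 146.8]
eef_rot: [1.806, 1.569, -1.45]
wrist_force: [-7.1, 0.2, 2.1]
finger_gap: 13.5
t20.98 push 6.55 (sd 0.60) x -77.06 y -1.29 z 146.82 Fz 1.9
```

View pics/last.png

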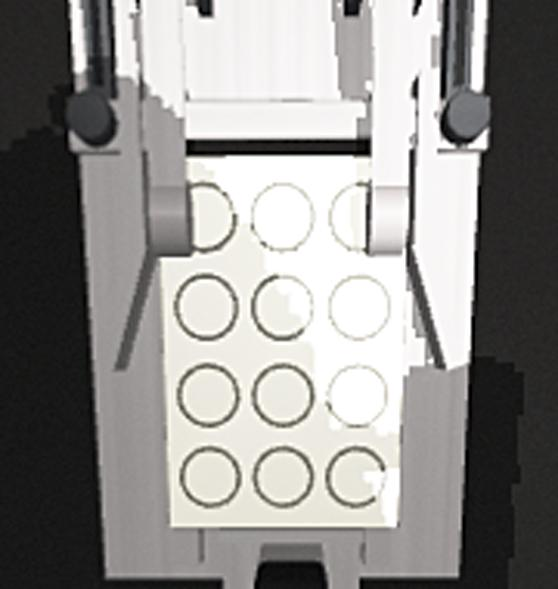

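```bash
python3 -m handwheel '[[0,0,0,0,0,-0.001,0],[0,0,0,0,0,-0.001,0],[0,0,0,0,0,-0.001,0],[0,0,0,0,0,-0.001,0]]'; python3 f.py 8
```

```text
clock: 21.52
eef_pos: [507.8, 279.2, 146.8]
eef_rot: [1.468, 1.569, -1.788]
wrist_force: [-5.6, 1.3, 0.7]
finger_gap: 13.5
t21.88 push 6.58 (sd 0.54) x -77.05 y -1.27 z 146.83 Fz 1.8
```

```bash
python3 - <<'E'
from h import *
M=[];F=[]
for i in range(6):
    s,p,_=st(); M.append(s["moment"]);F.append(s["wrist_force"]); im=camera("wrist")
print(np.mean(M,0).round(3),np.std(M,0).round(3),np.mean(F,0).round(2),p,s["clock"])
c=calibration("wrist"); cv2.imwrite("pics/w12.png",im[:,:,::-1]); cv2.imwrite("pics/s12.png",camera("side")[:,:,::-1])
crop(im,200,140,110,80,6,"pics/w12c.png")
E
```

```text
[ 0.047  1.409 -0.005] [0.029 0.02  0.04 ] [-6.58  0.03  2.  ] [507.80051771 279.16357719 146.86175517] 22.175
```

View pics/w12c.png

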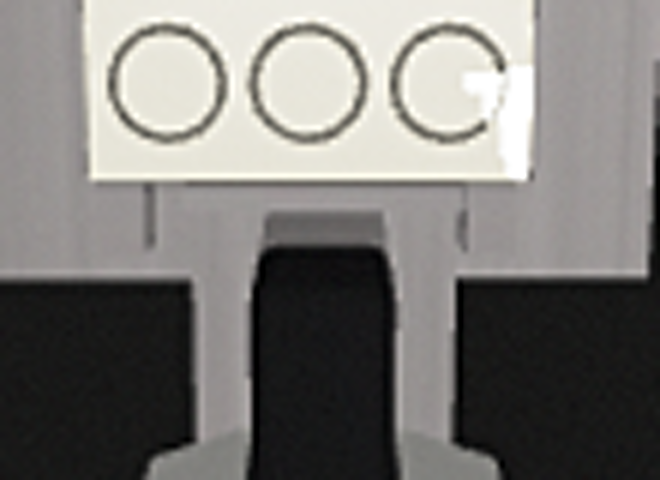

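```bash
python3 -m handwheel '[[0,0,0,-0.003,0,0,0],[0,0,0,-0.003,0,0,0]]'; python3 f.py 4
```

```text
clock: 22.52
eef_pos: [507.8, 279.1, 147.6]
eef_rot: [1.401, 1.569, -1.855]
wrist_force: [-2.9, -0.8, -2.5]
finger_gap: 13.6
t22.68 push 3.10 (sd 0.55) x -77.07 y -1.35 z 147.59 Fz -2.6
```

```bash
python3 -m handwheel '[[0,0,0,0,0,-0.0015,0],[0,0,0,0,0,-0.0015,0]]'; python3 f.py 4
```

```text
clock: 22.98
eef_pos: [508.1, 279.0, 147.5]
eef_rot: [1.208, 1.568, -2.048]
wrist_force: [-4.7, 0.3, -2.3]
finger_gap: 13.9
t23.12 push 4.69 (sd 0.37) x -76.76 y -1.36 z 147.53 Fz -2.1
```

```bash
python3 -m handwheel '[[0,0,0,0,0,-0.0014,0],[0,0,0,0,0,-0.0014,0],[0,0,0,0,0,-0.0014,0],[0,0,0,0,0,-0.0014,0],[0,0,0,0,0,-0.0014,0]]'; python3 f.py 8
```

```text
clock: 23.8
eef_pos: [508.3, 279.0, 147.5]
eef_rot: [1.102, 1.568, -2.154]
wrist_force: [-5.5, 0.6, -2.7]
finger_gap: 13.9
t24.15 push 5.62 (sd 0.48) x -76.49 y -1.36 z 147.48 Fz -2.0
```

View pics/last.png

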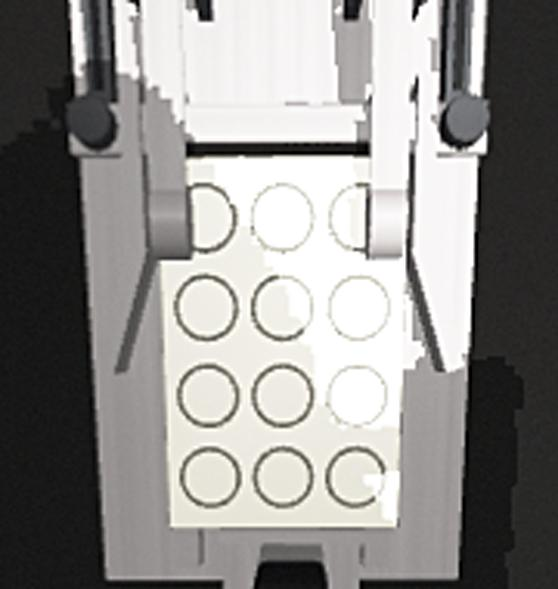

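```bash
python3 -m handwheel '[[0,0,0,0,0,-0.0008,0],[0,0,0,0,0,-0.0016,0],[0,0,0,0,0,-0.0016,0],[0,0,0,0,0,-0.0016,0],[0,0,0,0,0,-0.0016,0],[0,0,0,0,0,-0.0016,0],[0,0,0,0,0,-0.0016,0]]'; python3 f.py 8
```

```text
clock: 25.08
eef_pos: [508.5, 279.0, 147.3]
eef_rot: [0.927, 1.568, -2.329]
wrist_force: [-6.6, -0.1, -2.1]
finger_gap: 13.8
t25.43 push 6.38 (sd 0.32) x -76.32 y -1.37 z 147.35 Fz -1.8
```

```bash
python3 -m handwheel '[[0,0,0,0,0,-0.0012,0],[0,0,0,0,0,-0.0012,0],[0,0,0,0,0,-0.0012,0],[0,0,0,0,0,-0.0012,0],[0,0,0,0,0,-0.0012,0]]'; python3 f.py 8
```

```text
clock: 26.1
eef_pos: [508.6, 279.0, 147.2]
eef_rot: [0.775, 1.567, -2.481]
wrist_force: [-5.7, -0.5, -2.1]
finger_gap: 13.5
t26.45 push 6.10 (sd 0.36) x -76.28 y -1.38 z 147.23 Fz -1.9
```

```bash
python3 -m handwheel '[[0,0,0,0,0,-0.001,0],[0,0,0,0,0,-0.002,0],[0,0,0,0,0,-0.002,0],[0,0,0,0,0,-0.002,0],[0,0,0,0,0,-0.002,0],[0,0,0,0,0,-0.002,0]]'; python3 f.py 6
```

```text
clock: 27.25
eef_pos: [508.7, 279.0, 147.1]
eef_rot: [0.648, 1.566, -2.608]
wrist_force: [-8.0, 0.5, -0.7]
finger_gap: 13.6
t27.50 push 7.76 (sd 0.20) x -76.17 y -1.36 z 147.15 Fz -0.7
```

```bash
python3 -m handwheel '[[0,0,0,0,0,0.003,0],[0,0,0,0,0,0.008,0],[0,0,0,0.0008,-0.001,0.016,0],[0,0,0,0.0008,-0.0015,0.024,0],[0,0,0,0.0008,-0.0015,0.034,0],[0,0,0,0.0008,-0.0015,0.044,0],[0,0,0,0.0008,-0.0015,0.05,0],[0,0,0,0.0008,-0.0015,0.05,0]]'; python3 f.py 3
```

```text
clock: 28.55
eef_pos: [493.7, 281.2, 147.0]
eef_rot: [0.654, 1.566, -2.601]
wrist_force: [-0.6, -0.2, -2.1]
finger_gap: 13.8
t28.65 push 0.49 (sd 0.21) x -91.19 y -0.87 z 146.96 Fz -1.5
```

View pics/last.png

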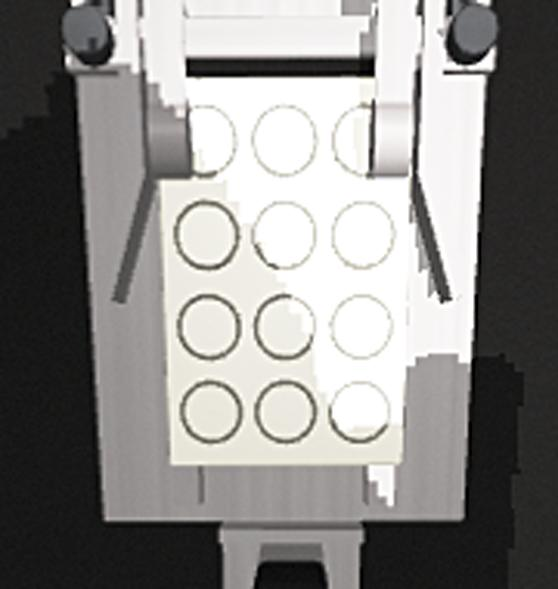

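```bash
python3 -m handwheel '[[0,0,0,0,0,0.02,0],[0,0,0,0,0,0.05,0],[0,0,0,0,0,0.09,0],[0,0,0,0,0,0.13,0],[0,0,0,0,0,0.17,0],[0,0,0,0,0,0.21,0],[0,0,0,0,0,0.25,0],[0,0,0,0,0,0.28,0],[0,0,0,0,0,0.3,0],[0,0,0,0,0,0.3,0]]'; python3 f.py 1
python3 - <<'E'
from h import *
cv2.imwrite("pics/t13.png",camera("top")[:,:,::-1]);cv2.imwrite("pics/s13.png",camera("side")[:,:,::-1])
delta([400,60,60],down(-6.5,-1))
E
```

```text
clock: 29.95
eef_pos: [404.3, 291.5, 147.4]
eef_rot: [0.656, 1.566, -2.6]
wrist_force: [-0.2, -0.4, -0.9]
finger_gap: 13.7
t29.95 push 0.12 (sd 0.00) x -181.30 y -0.77 z 147.40 Fz -0.9
t30.10 turn [-0.0003  0.0012 -0.0009] deg 0.3 shift [ 0.2929  0.767  -0.0735] mm [ 87.9 230.1 -22.1]
```

View pics/last.png

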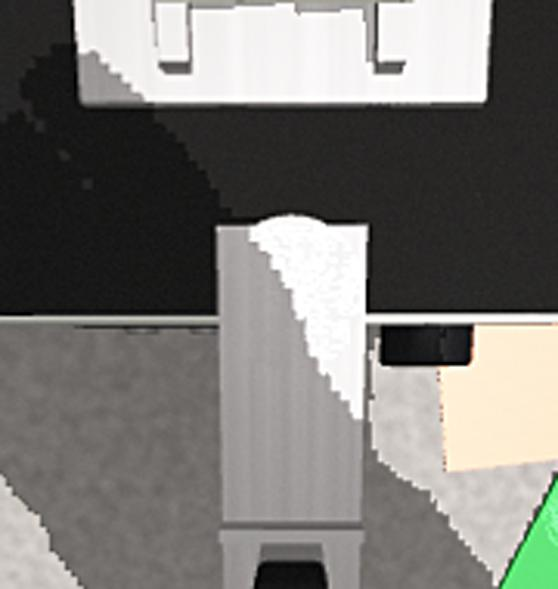

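View pics/s13.png

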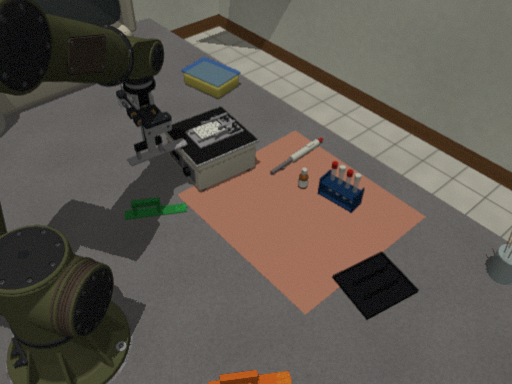

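```bash
python3 - <<'E'
from h import *
delta([455,36,180],down(-6.5,-1))
E
```

```text
t30.10 turn [-0.0003  0.0012 -0.0009] deg 0.3 shift [-0.1076  0.8267 -0.2633] mm [-32.3 248.  -79. ]
```

```bash
python3 -m handwheel '[[0,0.0012,-0.001,-0.06,0,0,0],[0,0.0012,-0.001,-0.11,0.06,0,0],[0,0.0012,-0.001,-0.11,0.18,0,0],[0,0.0012,-0.001,-0.11,0.33,0,0],[0,0.0012,-0.001,-0.11,0.48,-0.05,0],[0,0.0012,-0.001,-0.11,0.63,-0.13,0],[0,0.0012,-0.001,-0.11,0.75,-0.21,0],[0,0.0012,-0.001,-0.11,0.826,-0.26,0],[0,0.0012,-0.001,-0.11,0.826,-0.26,0],[0,0.0012,-0.001,-0.11,0.826,-0.26,0]]'
python3 - <<'E'
from h import *
delta([455,36,29],down(-6.5,-1))
im=camera("wrist"); cv2.imwrite("pics/w14.png",im[:,:,::-1])
c=calibration("wrist"); t=camera("top"); s=camera("side"); cv2.imwrite("pics/t14.png",t[:,:,::-1])
W=np.zeros((600,800,3),np.uint8)
W[:480,:384]=cv2.resize(t[125:215,120:192],(384,480),interpolation=cv2.INTER_CUBIC)[:480]
W[:400,400:800]=cv2.resize(s[100:200,165:265],(400,400),interpolation=cv2.INTER_CUBIC)
cv2.imwrite("pics/p14.png",W[:,:,::-1])
E
```

```text
clock: 31.35
eef_pos: [454.0, 36.7, 181.3]
eef_rot: [-2.49, 1.57, 0.537]
wrist_force: [-0.6, 0.3, -1.0]
finger_gap: 13.8
t31.35 turn [-0.0003 -0.0002  0.0002] deg 0.1 shift [ 0.5077  0.0022 -0.0033] mm [152.3   0.7  -1. ]
```

View pics/w14.png

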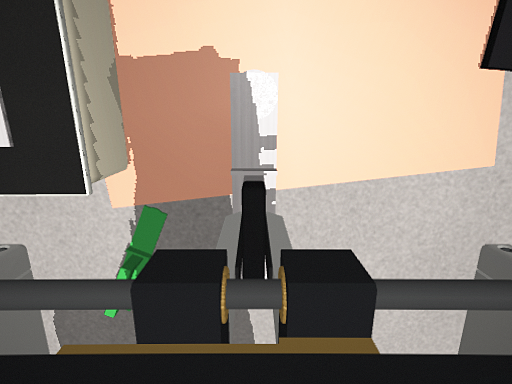

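View pics/p14.png

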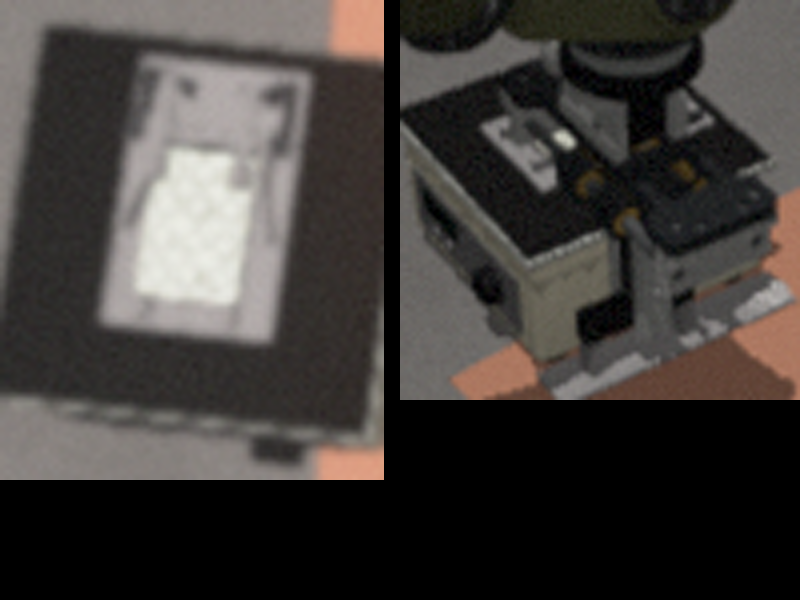

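```bash
python3 -m handwheel '[[0,0,0,0.04,0,0,0],[0,0,0,0.12,0,0,0],[0,0,0,0.22,0,0,0],[0,0,0,0.32,0,0,0],[0,0,0,0.4,0,0,0],[0,0,0,0.46,0,0,0],[0,0,0,0.49,0,0,0],[0,0,0,0.5,0,0,0],[0,0,0,0.504,0,0,0],[0,0,0,0.504,0,0,0]]'
```

```text
clock: 32.75
eef_pos: [454.2, 37.1, 30.3]
eef_rot: [-2.77, 1.569, 0.259]
wrist_force: [0.2, 0.8, -1.4]
finger_gap: 13.4
```

```bash
python3 -m handwheel '[[0,0,0,0.004,0,0,0],[0,0,0,0.008,0,0,0],[0,0,0,0.008,0,0,0]]'; python3 f.py 2
```

```text
clock: 33.12
eef_pos: [454.2, 37.1, 27.8]
eef_rot: [-2.749, 1.57, 0.279]
wrist_force: [0.3, -0.4, -1.2]
finger_gap: 13.7
t33.17 push -0.47 (sd 0.15) x -102.93 y -247.86 z 27.83 Fz -1.7
```

Barely above or at the bench (27.4 when it lay flat). Down a touch, then open and retreat.

```bash
python3 -m handwheel '[[0,0,0,0.0015,0,0,0],[0,0,0,0.0015,0,0,0],[0,0,0,0.0015,0,0,0.3],[0,0,0,0.0015,0,0,0.5],[0,0,0,0.0015,0,0,0.5],[0,0,0,0.0015,0,0,0.5],[0,0,0,0.0015,0,0,0.5],[0,0,0,0.0015,0,0,0.5],[0,0,0,0.0015,0,0,0.5]]'
python3 -m handwheel '[[0,0,0,-0.05,0,0,0.5],[0,0,0,-0.15,0,0,0.5],[0,0,0,-0.3,0,0,0.5],[0,0,0,-0.45,0,0,0.5],[0,0,0,-0.55,0,0,0.5],[0,0,0,-0.55,0,0,0.5]]'
python3 - <<'E'
from h import *
im=camera("wrist"); cv2.imwrite("pics/w15.png",im[:,:,::-1])
delta([480,215,220],down(-6.5,-1))
E
```

```text
clock: 34.35
eef_pos: [454.2, 37.1, 27.4]
eef_rot: [-2.776, 1.569, 0.252]
wrist_force: [0.5, -1.0, 0.1]
finger_gap: 47.4
clock: 35.1
eef_pos: [454.8, 37.1, 195.2]
eef_rot: [-2.977, 1.565, 0.051]
wrist_force: [0.4, 0.6, -0.2]
finger_gap: 47.2
t35.15 turn [ 0.0001 -0.001   0.0002] deg 0.2 shift [-0.088  -0.5992 -0.019 ] mm [ -26.4 -179.7   -5.7]
```

View pics/w15.png

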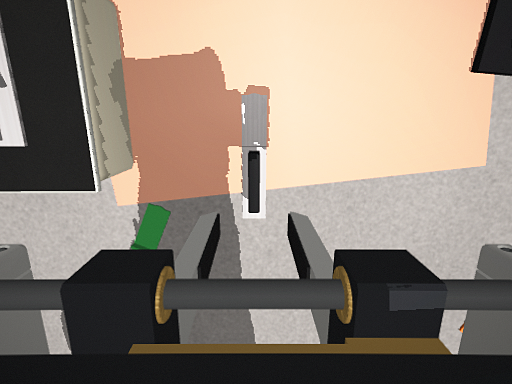

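```bash
python3 -m handwheel '[[0,0,0,-0.09,-0.1,0,0.5],[0,0,0,-0.09,-0.3,0,0.5],[0,0,0,-0.09,-0.5,0,0.5],[0,0,0,-0.09,-0.7,0,0.5],[0,0,0,-0.09,-0.8,0,0.5],[0,0,0,-0.09,-0.8,0,0.5],[0,0,0,-0.09,-0.8,0,0.5]]'
python3 - <<'E'
from h import *
c=calibration("wrist"); im=camera("wrist"); cv2.imwrite("pics/w16.png",im[:,:,::-1]); np.save("pics/c16.npy",c,allow_pickle=True)
print(st()[1]); crop(im,150,0,190,180,3.1,"pics/w16c.png")
E
```

```text
clock: 36.02
eef_pos: [480.9, 274.7, 219.9]
eef_rot: [3.033, 1.569, -0.222]
wrist_force: [0.2, -0.7, 0.3]
finger_gap: 46.7
[481.05361398 274.43244512 220.2442355 ]
```

View pics/w16c.png

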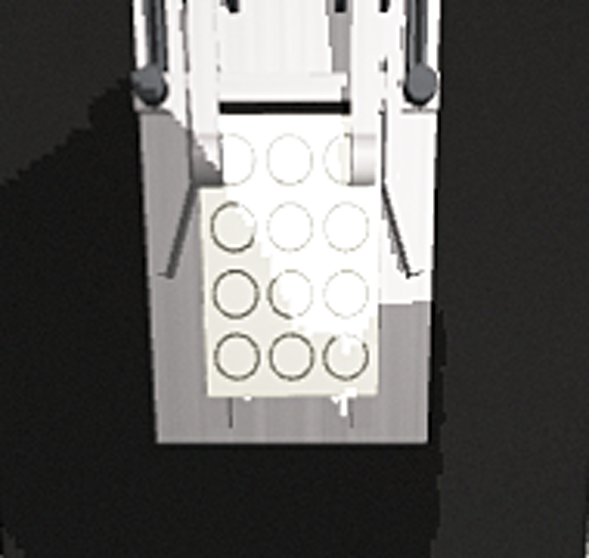

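```bash
python3 - <<'E'
from h import *
c=np.load("pics/c16.npy",allow_pickle=True).item(); a=np.radians(-6.5); h=np.array([np.cos(a),np.sin(a)]);l=np.array([-h[1],h[0]])
g=lambda x,y,z:np.round([(onz(c,150+x/3.1,y/3.1,z)[:2]-RO[0])@k for k in(h,l)],1)
print("near L,R",g(208,396,130),g(378,395,130),"left far",g(200,190,130),"right far",g(381,200,130))
print("lead",g(285,115,130),"stop top",g(285,101,133),"floor",g(157,442,116),g(427,442,116),"dark bottom",g(285,113,130))
E
```

```text
near L,R [-41.1  24.6] [-40.7 -26.1] left far [15.4 25. ] right far [ 12.9 -26. ]
lead [34.5  0.9] stop top [37.1  0.7] floor [-55.9  43. ] [-55.9 -42.9] dark bottom [35.   0.9]
```

```bash
ls pics/f*; python3 - <<'E'
from h import *
a=np.radians(-6.5); h=np.array([np.cos(a),np.sin(a)])
c0=np.load("pics/c16.npy",allow_pickle=True).item()
import glob
for f,tx,tz in(("pics/f2745.png",-76.17,147.15),("pics/f2860.png",-91.19,146.96),("pics/w16.png",None,None)):
    import os
    if not os.path.exists(f): print("no",f); continue
    g=cv2.imread(f).max(2).astype(float)[:,238:258].mean(1)
    lo=[int(i) for i in np.where(np.abs(np.diff(g[:65]))>12)[0]]
    print(f,[(i,round(g[i]),round(g[i+1])) for i in lo][:14], [(i,round(g[i]),round(g[i+1])) for i in range(110,180) if abs(g[i+1]-g[i])>12][:6])
E
```

```text
pics/f1772.png
pics/f1889.png
pics/f1995.png
pics/f2052.png
pics/f2097.png
pics/f2187.png
pics/f2267.png
pics/f2312.png
pics/f2415.png
pics/f2542.png
pics/f2645.png
pics/f2750.png
pics/f2865.png
pics/f2995.png
pics/f3317.png
no pics/f2745.png
no pics/f2860.png
pics/w16.png [(31, 255, 186), (32, 186, 16), (33, 16, 31), (34, 31, 18), (35, 18, 76), (36, 76, 255)] [(110, 212, 225), (120, 210, 193), (121, 193, 218), (122, 218, 237), (126, 240, 211), (127, 211, 166)]
```

```bash
python3 - <<'E'
from h import *
for f in("f2415","f2750","f2865","w16"):
    g=cv2.imread(f"pics/{f}.png").max(2).astype(float)[:,238:258].mean(1)
    i=int(np.argmin(g[15:60]))+15
    up=i
    while g[up]<200: up-=1
    dn=i
    while g[dn]<200: dn+=1
    b=g[up+1:dn]; print(f,up,dn,np.round(b), "bar",up+1+ (b[0]/255 if b[0]>40 else 0), "lead",dn-(b[-1]/255 if b[-1]>40 else 0))
E
```

```text
f2415 45 51 [ 43.  30.  34.   9. 167.] bar 46.16882352941177 lead 50.34549019607843
f2750 45 51 [ 91.  24.  33.   8. 169.] bar 46.35568627450981 lead 50.33882352941176
f2865 17 25 [143.  35.  32.  38.  37.  15.  51.] bar 18.56058823529412 lead 24.801372549019607
w16 31 37 [186.  16.  31.  18.  76.] bar 32.72921568627451 lead 36.70392156862745
```

```bash
python3 - <<'E'
from h import *
c0=np.load("pics/c16.npy",allow_pickle=True).item()
a=np.radians(-6.5); h=np.array([np.cos(a),np.sin(a)])
for n,x,z,pitch,b,l in(("push",-76.17,147.15,.3,46.36,50.34),("back",-91.19,146.96,.3,18.56,24.80),("now",None,None,0,32.73,36.70)):
  for pt in ((0,pitch) if pitch else (0,)):
    c=dict(c0)
    if x is not None:
        Rm=down(-6.5,-1)@R.from_euler('y',np.radians(pt)).as_matrix()
        Rc=np.array([[0.001,-.251,.968],[1,.001,0],[-.001,.968,.251]])
        c["position"]=np.array([*fr(*RO,x,-1),z])+Rm@np.array([-170.8,.1,-72.9])
        c["attitude"]=R.from_matrix(Rm@Rc).as_euler('xyz')
    f=lambda v,zz:(onz(c,247,v-.5,zz)[:2]-RO[0])@h
    print(n,pt,"stop %.2f lead %.2f gap %.2f"%(f(b,133),f(l,130),f(b,133)-f(l,130)))
E
```

```text
push 0 stop 38.03 lead 36.46 gap 1.57
push 0.3 stop 38.24 lead 36.68 gap 1.56
back 0 stop 37.93 lead 35.50 gap 2.44
back 0.3 stop 38.21 lead 35.78 gap 2.44
now 0 stop 37.39 lead 35.16 gap 2.23
```

```bash
python3 -c "
from cell import order
print(order.sign_off())"
```

```text
the job is handed in; nothing more can be done
None
```

I carried the plate from the tray to the holder on the steel lifter, seated it against the back stop, and laid the lifter flat on the bench. I signed off with the clock at about 36 s; no verdict is reported.

- **Pick-up:** I gripped the bar at 50 N, slid the blade between the tray's rails and lifted the plate about 130 mm, moving gently to the rotator.
- **Seating:** I set the plate on the holder's rails and pushed it under both clips until the push rose about 5 N per mm, which was the stop. I held 6 to 7 N for several seconds, ending with about 7.8 N total including the clips' drag. The clips' drag was not measured separately, so the force on the stop itself is only bracketed, at about 4 to 7 N.
- **Upward force:** During the first push the wrist force rose to about 2 N upward against about -2 N at rest. It went back after I raised the lifter 0.8 mm, and I finished the push from there. I did not find out whether the blade tip was touching the floor or the heel was rubbing on the plate.
- **Last checks:** The plate lies under both clips, within about 1 mm of the middle and square to within about 1 degree. The lifter lies flat on the bench, clear of everything, with the gripper open. I did not take a final picture of the bystanders, but nothing went near them.
- **Not fully settled:** When the push was released the plate sprang back about 0.7 to 0.9 mm, about what the rubber's recovery would give. The pictures show an apparent gap between plate and bar of about 1.6 mm under the push and 2.2 to 2.4 mm after it. I judge the plate is still touching the stop, but I did not feel for it a second time.

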